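Load and pin a glaze scratch-test stand

ROBOT

A 7-joint arm with a two-finger parallel gripper is mounted at the origin on a cart in front of the work surface, level with it; the furniture and walls round the work are solid. World frame = base frame: x ahead of the robot, y to its left, z up, the work surface at z = 0. Lengths are in m, angles in rad, forces in N, time in s.
With the tool pointing down it reaches from about 0.4 to 0.85 m from the base axis. Payload 4.5 kg.
Tool frame: the origin (TCP) lies at the very end of the fingers, on their centre line; the grasp point (between the pads) lies 19 mm behind it; x points along the fingers, y is the direction in which the jaws open and shut, and the axes are right-handed (so a half turn about x gives the same grasp; the last joint's range is limited). The gripper opens to 85 mm and grips with 20 to 120 N. Pads are 22 mm wide; open, the fingers measure 114 mm over their backs; the gripper's body (76 mm by 85 mm) begins 54 mm behind the grasp point. The pads swing forward as they close: fully open they stand 13 mm farther back than shut.
Start: joints at [0.034, 0.689, -0.195, 1.565, 0.157, 0.902, -0.215], TCP at [0.625, 0, 0.231] pointing down, gripper open.
Joint ranges: [-3.01, 3.01], [-0.46, 2.08], [-1.47, 1.51], [0.13, 2.56], [-1, 4.14], [0.04, 2.09], [-2.66, 2.66]. Speed limits (rad/s): [2.57, 2.57, 3.14, 3.14, 3.14, 3.14, 3.14].

INTERFACE

Orientations are given as a unit quaternion [x, y, z, w].
In Python, from plant import env gives the robot as it stands.
- The arm moves only by the tool step_arm, never from a script. Its argument "targets" is a list of rows, each a list of 7 numbers: the finger opening in m, from 0 to 0.0854, then the shift along the tool's x, y, z in m, then the turn, a rotation vector about the tool's x, y, z in degrees. In form: [[claw, dx, dy, dz, rx, ry, rz], ...]. A call has 1 to 20 rows; each row is the pose to reach, as a shift and turn from the pose commanded when the call began, along the tool's axes at that moment; what a row does not reach only later rows make up. A row lasts 1/12 s, in which the tool goes at most 41.7 mm and 7.16 degrees, less where a joint would pass 70% of its speed; a pose out of reach is approached as far as the arm can. A call with a gripper value outside its range is refused whole. The fingers move at their own pace and stop on an object; the grip force is fixed at half the most. Time passes only in rows, so rows that repeat a pose let the fingers close. It gives the time, the measured TCP pose, the force and the opening at its end, in the units of the state.
- env.sense(): the state, without advancing time (a new reading comes with each control period).
- env.get_image(name): name is "scene" or "side" or "wrist"; returns a dict with "frame" (384x512x3 uint8, blue, green, red), "z_map" (384x512 float32, m along the optical axis (not along the pixel's ray), 0 where there is no reading), "intrinsics" (3x3 intrinsics, pixels), "R" (3x3) and "t" (3): a world point X has camera coordinates R X + t; the wrist camera has in their place "hand_eye" (4x4, takes a point from camera to tool coordinates, whose origin is the TCP and whose axes are the tool frame's). Camera axes: x right, y down, z forward; pixel columns grow to the right and rows downward; lengths in m; the calibration is good to about 2 mm. A picture is of the moment at which its call begins: read the wrist's pose just before it.
- env.close_job(): hands the job in, once; it reports no verdict.
Trained networks look in a picture, given as the dict that the camera call returned (one of the last four; its "shot" number tells which), for a name from the list of things; names that differ only in an ending like _2 or _b are one class to them, and where a whole thing is asked for, a point or a joint stands for the part that bears it (a point fixed in the world has none). Each returns a list of dicts, best first, with "confidence" (0 to 1); they miss things now and then, are a little off and sometimes report something else, mostly with a low value. They report only what shows in the picture. A call takes as long as a camera call.
- env.boxes_of(query, picture): "point" ([x, y, z] in m, in the coordinates of the camera as it stood for that picture, good to about 4 mm: the middle of the surface that is visible of it).
- env.mark_of(query, picture): "point" ([x, y, z] in m, in the coordinates of the camera as it stood for that picture, good to about 4 mm: a listed point, or the origin of a listed thing).
The state is a dict: "clock": time; "qpos": joint angles; "joint_velocities": joint speeds; "joint_torque": joint torques, N m; "tcp_pos": TCP position; "ee_rot": TCP orientation; "wrist_force": force on the tool from outside, world axes, zero at the start; "wrist_torque": the same for the moment, N m; "opening": finger opening in m.
Only numpy, scipy, OpenCV 4.12 (cv2) and the standard library are available. Lean on these libraries where they do the work, as an engineer would, in place of code of your own. Each camera call takes 0.05 s, during which the arm holds its last target. There are 200 camera calls.

TASK

Lay every loose clay test bar flat in the bays of the scratch-test stand's carriage, one to a bay, and only then slide the carriage until its cross mark sits under the stylus tip. Lock the carriage there with the ball-lock pin: hold the button in its handle pressed while you push it fully home through the stand's lug and the carriage lug, then let go so that it locks. Finally press the stylus plunger all the way down and let it rise, leaving the bars in their bays, the pin locked and the jar and cup alone.

Things in the scene. Friction and masses are not known exactly. Their poses are not given: they have to be found in the camera images.
- stand: Scratch-test stand, fixed to the bench: dark steel base plate 12 mm thick, the carriage on it, and at its back left a dark column 150 mm tall whose arm reaches forward over the carriage with the stylus. x points from its front (robot side) to its back, y to its left, along the carriage's travel. Origin at bench height; the base reaches from x -85 to 85 and y -236 to 184 mm.
- deck (a joint): Carriage travel in m along the stand's +y (to the left), 0 to 0.12; it stays where left (3 N friction). At 0.090 the mark is under the stylus tip and the lug holes are in line; it starts short of that. The carriage is a flat aluminium plate 142 x 286 mm, its top 30 mm above the bench, with four bays, a push tab, an upright lug and a cross mark.
- tray_mid (a point): Centre of the floor of the four-bay tray on the carriage, 30 mm above the bench. The tray is 90 mm (stand's x) by 234 mm (stand's y); axes as the stand's.
- bay_0 (a point): Centre of the floor of the rightmost bay. Each bay is 90 mm long along the stand's x and 46 mm wide along its y, between ribs 5 mm high and 10 mm wide; a bar lies in it along the stand's x.
- bay_3 (a point): Floor centre of the leftmost bay. The four bays are evenly spaced from bay_0 to it, 56 mm apart.
- tab_top (a point): Middle of the upper edge of the carriage's black push tab, an upright plate 10 mm thick (stand's x), 40 mm wide (stand's y); its top is 76 mm above the bench, 46 mm above the carriage, and the upper 40 mm are clear for gripping from above.
- mark (a point): Centre of the dark cross on the carriage, left of the tray, on the carriage's top.
- stylus_tip (a point): Lower end of the stylus, about 12 mm above the carriage when up. It only moves up and down.
- plunger (a joint): Downward travel of the stylus plunger in m, 0 (up) to 0.012 (fully down; under 6 N there); a spring lifts it again.
- plunger_top (a point): Centre of the top of the plunger's round black knob (36 mm across, 12 mm high), about 167 mm above the bench; press it straight down.
- lug_hole (a point): Centre of the 18 mm hole in the front face of the stand's fixed lug, 52 mm above the bench; axes as the stand's: the pin goes in level, along +x. The lug is 12 mm thick, 44 wide, its top 77 mm above the bench. The carriage lug behind it (3 mm gap, 12 mm thick, 18 mm hole) lines up when the carriage stands right; behind that 29 mm are free.
- pin: Ball-lock pin, 0.13 kg, lying on the bench with its shaft level. Origin: on its underside below the flange's front face; x points along the shaft to the nose, y to its left, z up. Behind the flange (steel disc 32 mm across) is a black handle 69 mm long, 30 wide (y), 34 high (z), rear end at x = -75 mm. The shaft's axis is 17 mm above the underside.
- pin_root (a point): Centre of the flange's front face, where the shaft begins; it touches the fixed lug when the pin is home (about 2 mm of play once locked). The shaft is 15 mm in diameter. Two locking balls stand 4.5 mm out of its sides 33 mm ahead of the flange and will not pass the holes unless the button is held in.
- pin_nose (a point): Centre of the shaft's end, 52 mm ahead of pin_root; the shaft tapers to 8 mm over its last 13 mm.
- pin_button (a point): Outer end of the thumb button as it stands out: on the handle's left (+y) flank, 45 mm behind the flange, 20 mm above the underside, 16 mm across, standing 6 mm out. A gripper that closes across the handle here presses it in flush.
- button (a joint): Thumb button travel in m: 0 out (balls out, locked), 0.006 pressed flush (balls drawn in); balls clear the holes from about 0.004 on. Spring of 3.5 to 8 N. It comes right out only where the balls are free to come out.
- jar: Small oxide jar with a screw cap, 48 mm across, 60 mm tall, at the back left; a bystander to leave alone.
- cup: Clear plastic cup, 72 mm across, 70 mm tall, at the back right; a bystander to leave alone.
- bar_0: Fired clay test bar 80 (x) x 26 (y) x 18 (z) mm, 0.08 kg, lying on the bench to the right or left of the stand. Origin: centre of its underside. Three or four bars are present.
- bar_1: Test bar like bar_0; may be absent.
- bar_2: Test bar like bar_0; may be absent.
- bar_3: Test bar like bar_0; may be absent.

How it is judged:
By the outcome, as a careful person would: the job done as asked, in the order asked, and still so for the second after the job is handed in, with the robot touching nothing.
Of bar_0, bar_1, bar_2, bar_3 only 3 to 4 are there at a start; the rules pass over those that are not, and their reading is None.
At some moment in a run one of bar_0, bar_1, bar_2, bar_3 may be knocked a few centimetres aside while the robot is not near it.
Once in a run the grip may slacken for a moment while it holds something.
It also fails if it takes over 208 s, if anything falls off the work surface, if the arm or the gripper's body presses on something with over 40 N, if the wrist force passes 120 N, or if a joint passes its speed limit or range.

## Working session

There is one attempt and no reset: what is moved stays moved. The work goes in short steps, Python scripts to look and compute and a tool call to move; the robot and the scene stay as the last step left them, time stands still between calls to the robot, and variables do not carry over. Pictures are saved under pics/ and viewed, about 12 in all and at most 16, crops included, and the job is handed in when it is done.

Besides the shell and the picture viewer there is one more tool, called after ">>>" by a JSON object that holds its "name" and its "arguments", one argument or row to a line. step_arm: Moves the arm, as the interface text tells. Its arguments: {"type":"object","properties":{"targets":{"type":"array","items":{"type":"array","items":{"type":"number"}}}},"required":["targets"]}

```bash
ls; mkdir -p pics; cat > h.py <<'E'
import numpy as np, cv2
from plant import env
from scipy.spatial.transform import Rotation as Rot
def world(p, im, s=None):
    p=np.array(p)
    if "hand_eye" in im:
        H=np.array(im["hand_eye"]); q=H[:3,:3]@p+H[:3,3]
        return Rot.from_quat(s["ee_rot"]).as_matrix()@q+np.array(s["tcp_pos"])
    return np.array(im["R"]).T@(p-np.array(im["t"]))
def cloud(im,s=None):
    z=im["z_map"]; K=np.array(im["intrinsics"]); v,u=np.mgrid[:z.shape[0],:z.shape[1]]
    P=np.stack([(u-K[0,2])/K[0,0]*z,(v-K[1,2])/K[1,1]*z,z],-1)
    return world2(P,im,s)
def world2(P,im,s):
    if "hand_eye" in im:
        H=np.array(im["hand_eye"]); q=P@H[:3,:3].T+H[:3,3]
        return q@Rot.from_quat(s["ee_rot"]).as_matrix().T+np.array(s["tcp_pos"])
    return (P-np.array(im["t"]))@np.array(im["R"])
def shot(n):
    s=env.sense(); return env.get_image(n),s
E
cat > a.py <<'E'
from h import *
np.set_printoptions(precision=4,suppress=True)
s=env.sense(); print(s)
ims={}
for n in ["scene","side","wrist"]:
    im,s=shot(n); cv2.imwrite(f"pics/a_{n}.png",im["frame"]); ims[n]=im
    for q in ["stand","tray_mid","bay_0","bay_3","tab_top","mark","stylus_tip","plunger_top","lug_hole","pin","pin_root","pin_nose","pin_button","jar","cup","bar_0"]:
        r=env.mark_of(q,im)
        for d in r[:5 if q=="bar_0" else 1]: print(n,q,round(d["confidence"],2),world(d["point"],im,s))
a=np.hstack([ims["scene"]["frame"],ims["side"]["frame"]])
print(env.sense()["clock"])
E
python3 a.py
```

```text
pics
{'clock': 0.0, 'qpos': array([ 0.0338,  0.69  , -0.1946,  1.5663,  0.1573,  0.9025, -0.2151]), 'joint_velocities': array([ 0.0001,  0.0008, -0.0007,  0.0007,  0.001 ,  0.0009, -0.0004]), 'joint_torque': array([  0.0011, -53.9627,  -1.2666, -15.8547,   0.0091,   0.0094,
         0.0001]), 'tcp_pos': array([ 0.6244, -0.    ,  0.2305]), 'ee_rot': array([ 0.4995,  0.5005, -0.5005,  0.4996]), 'wrist_force': array([0.2559, 0.2325, 0.2317]), 'wrist_torque': array([-0.006 , -0.0216,  0.0052]), 'opening': 0.08546580415476034}
scene stand 0.73 [0.6452 0.1112 0.0328]
scene tray_mid 0.6 [0.656  0.0243 0.027 ]
scene bay_0 0.95 [ 0.6614 -0.0573  0.0301]
scene bay_3 0.95 [ 0.6614 -0.0573  0.0301]
scene tab_top 0.93 [ 0.5779 -0.0068  0.0752]
scene mark 0.88 [0.6442 0.1763 0.0304]
scene stylus_tip 0.6 [0.6452 0.1118 0.0318]
scene plunger_top 0.69 [0.6417 0.2302 0.1698]
scene lug_hole 0.88 [0.5407 0.1718 0.0541]
scene pin 0.83 [ 0.4524  0.1624 -0.0017]
scene pin_root 0.64 [0.4466 0.1632 0.0164]
scene pin_nose 0.92 [0.4006 0.1699 0.0203]
scene pin_button 0.96 [0.4946 0.1306 0.0175]
scene jar 0.87 
[... 577 characters left out ...]
le 0.77 [0.5393 0.1692 0.0514]
side pin 0.71 [ 0.4488  0.1607 -0.0004]
side pin_root 0.63 [0.4543 0.1632 0.016 ]
side pin_nose 0.67 [0.4016 0.1675 0.0189]
side pin_button 0.58 [0.4954 0.1354 0.0227]
side jar 0.71 [ 0.5804 -0.0087  0.0748]
side bar_0 0.81 [ 0.4683 -0.2172 -0.0042]
side bar_0 0.72 [0.4324 0.3556 0.0002]
side bar_0 0.68 [ 0.5861  0.417  -0.0001]
wrist stand 0.9 [ 0.6288  0.1132 -0.0031]
wrist bay_0 0.95 [ 0.6607 -0.0562  0.0246]
wrist bay_3 0.95 [ 0.6607 -0.0562  0.0246]
wrist tab_top 0.94 [ 0.586  -0.003   0.0747]
wrist pin 0.24 [0.6505 0.1087 0.0294]
wrist pin_button 0.93 [0.4895 0.1339 0.0178]
wrist jar 0.33 [0.652  0.107  0.0311]
wrist cup 0.7 [ 0.7075 -0.1702  0.0016]
2.55
```

View pics/a_scene.png

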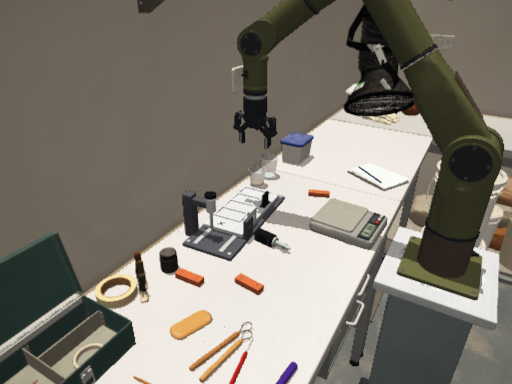

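View pics/a_side.png

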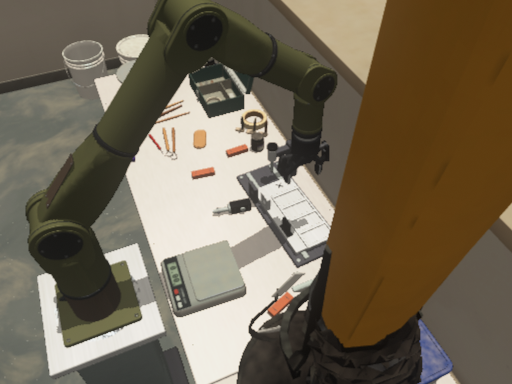

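```bash
cat > b.py <<'E'
from h import *
np.set_printoptions(precision=4,suppress=True)
from sys import argv
for n in argv[1:]:
    im,s=shot(n); P=cloud(im,s); f=im["frame"]; hsv=cv2.cvtColor(f,cv2.COLOR_BGR2HSV)
    m=((hsv[...,0]<12)|(hsv[...,0]>174))&(hsv[...,1]>130)&(hsv[...,2]>70)&(im["z_map"]>0)&(P[...,2]>-.01)&(P[...,2]<.07)
    k,l,st,_=cv2.connectedComponentsWithStats(m.astype(np.uint8))
    for i in range(1,k):
        if st[i,4]<40: continue
        p=P[l==i]; zt=np.percentile(p[:,2],90); t=p[p[:,2]>zt-.006]
        (c,wh,a)=cv2.minAreaRect((t[:,:2]*1000).astype(np.float32))
        if wh[0]<wh[1]: a+=90
        print(n,st[i],"ztop %.3f"%zt,"c",np.round(c,1),"size",np.round(wh,1),"long-axis deg from x %.1f"%(a%180))
    if n=="wrist":
        cv2.imwrite("pics/w_%d.png"%im["shot"],f); print(im["shot"], im["hand_eye"])
E
python3 b.py scene side wrist
python3 - <<'E'
from h import *
for n in ["scene","side"]:
    im,s=shot(n);P=cloud(im).reshape(-1,3)
    g=P[(P[:,2]>.02)&(P[:,2]<.2)&(P[:,0]>.2)&(P[:,0]<.9)&(abs(P[:,1])<.5)]
    H,_,_=np.histogram2d(g[:,0],g[:,1],[np.arange(.2,.92,.04),np.arange(-.52,.53,.04)])
    Z=np.zeros(H.shape)
    i=((g[:,0]-.2)/.04).astype(int).clip(0,H.shape[0]-1);j=((g[:,1]+.52)/.04).astype(int).clip(0,H.shape[1]-1)
    np.maximum.at(Z,(i,j),g[:,2]*100)
    print(n);print("y from -.52 ->, x rows .2..");[print("%.2f"%(.2+.04*r),' '.join('%2d'%v for v in Z[r])) for r in range(Z.shape[0])]
E
```

```text
scene [309 190  20   7 118] ztop 0.019 c [ 461.2 -212.4] size [73.3 25.8] long-axis deg from x 26.1
scene [175 269  29  17 275] ztop 0.020 c [582.2 419. ] size [78.6 24.8] long-axis deg from x 3.0
scene [235 274  29  20 281] ztop 0.020 c [430.3 358.8] size [24.8 77.1] long-axis deg from x 173.2
scene [230 352  17  32 123] ztop 0.011 c [318.8 586.4] size [ 6.9 80. ] long-axis deg from x 100.4
side [227 145  20  10  95] ztop 0.022 c [581.6 411.7] size [76.1 24.6] long-axis deg from x 4.1
side [192 168  22   9 106] ztop 0.021 c [430.5 352.7] size [23.7 76.1] long-axis deg from x 172.2
side [268 293  25  23 241] ztop 0.021 c [ 461.1 -219.2] size [78.3 24.9] long-axis deg from x 21.9
wrist [149 306  13  15 101] ztop 0.019 c [ 497.8 -209.8] size [24.  11.6] long-axis deg from x 64.9
6 [[ 0.0006 -0.3199  0.9475 -0.1425]
 [ 1.     -0.0003 -0.0007  0.0003]
 [ 0.0005  0.9475  0.3199 -0.0825]
 [ 0.      0.      0.      1.    ]]
scene
y from -.52 ->, x rows .2..
0.20  2  0  0  0  0  0  0  0  0  4  4  4  4  4  3  0  0  0  0  0  0  0  0  0  0  0
0.24  0  0  0  0  0  0  0  0  0  5  5  5  5  5  4  0
[... 2019 characters left out ...]
  3  8  8  8  2  0  0  0  0  2  0  0
0.56  0  0  0  0  0  0  0  0  0  0  3  3  7  7  3  8  7  3  2  2  2  0  0  2  0  0
0.60  0  0  0  0  0  0  0  0  0  0  4  4  4  4  4  3  4  3 17 16  0  0  3  6  0  0
0.64  0  0  0  0  0  0  0  0  0  0  4  3  3  4  3  3  4  3 17 16  2  0  6  6  0  5
0.68 10 10  0  0  0  0  0  0  0  0  3  4  4  4  3  4  4  3 15 15  0  0  3  5  7  7
0.72 10 10 10  0  0  0  0  0  0  0  0  0  0  0  0  0  0  0  6  0  0  0  0  0  6  0
0.76 19 19 19  0  0  0  0  0  0  0  0  0  0 19 19 19 19 19  7  0  0 19 19 19 19 19
0.80  0  0  0  0  0  0  0  0  0  0  0  0  0  0  0  0  0  0  0  0  0  0  0  0  0  0
0.84  0  0  0  0  0  0  0  0  0  0  0  0  0  0  0  0  0  0  0  0  0  0  0  0  0  0
```

View pics/a_wrist.png

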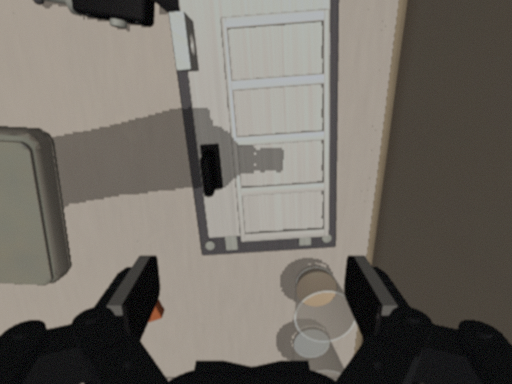

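>>> {"name": "step_arm", "arguments": {
  "targets": [
    [0.085,0,-0.042,-0.415,-93.5,0,0],
    [0.085,0,-0.042,-0.415,-93.5,0,0],
    [0.085,0,-0.042,-0.415,-93.5,0,0],
    [0.085,0,-0.042,-0.415,-93.5,0,0],
    [0.085,0,-0.042,-0.415,-93.5,0,0],
    [0.085,0,-0.042,-0.415,-93.5,0,0],
    [0.085,0,-0.042,-0.415,-93.5,0,0],
    [0.085,0,-0.042,-0.415,-93.5,0,0],
    [0.085,0,-0.042,-0.415,-93.5,0,0],
    [0.085,0,-0.042,-0.415,-93.5,0,0],
    [0.085,0,-0.042,-0.415,-93.5,0,0],
    [0.085,0,-0.042,-0.415,-93.5,0,0],
    [0.085,0.11,-0.042,-0.415,-93.5,0,0],
    [0.085,0.11,-0.042,-0.415,-93.5,0,0],
    [0.085,0.11,-0.042,-0.415,-93.5,0,0],
    [0.085,0.11,-0.042,-0.415,-93.5,0,0],
    [0.085,0.11,-0.042,-0.415,-93.5,0,0],
    [0.085,0.11,-0.042,-0.415,-93.5,0,0]
  ]
}}

```text
clock: 4.3
tcp_pos: [0.5841, 0.4163, 0.1235]
ee_rot: [-0.02, 0.706, 0.022, 0.708]
wrist_force: [1.2, -0.5, 0.5]
opening: 0.0849
```

```bash
cat >> h.py <<'E'
def go(x,y,z,yaw):
    "row deltas for pointing-down pose; yaw = world angle deg of tool z axis (0 = +x)"
    s=env.sense(); R0=Rot.from_quat(s["ee_rot"]); d=R0.as_matrix().T@(np.array([x,y,z])-s["tcp_pos"])
    c,n=np.cos(np.radians(yaw)),np.sin(np.radians(yaw))
    T=Rot.from_matrix(np.array([[0,0,-1],[-n,c,0],[c,n,0]]).T)
    r=(R0.inv()*T).as_rotvec(degrees=True)
    print("t %.2f tcp"%s["clock"],np.round(s["tcp_pos"],4),"F",np.round(s["wrist_force"],1),"op %.4f"%s["opening"],"-> row",np.round(d,4),np.round(r,1))
E
python3 b.py wrist scene
python3 - <<'E'
from h import *
go(.582,.415,.006,3.5)
im,s=shot("scene");P=cloud(im).reshape(-1,3)
g=P[(P[:,2]>.024)&(P[:,2]<.036)&(P[:,0]>.5)&(P[:,0]<.75)&(P[:,1]>-.15)&(P[:,1]<.3)]
c,wh,a=cv2.minAreaRect((g[:,:2]*1000).astype(np.float32));print(c,wh,a,len(g))
q,w=np.median(g,0),0
for lo,hi in[(-.14,.0)]: pass
print(env.sense()["qpos"].round(2))
E
```

```text
wrist [ 150    0   40   34 1092] ztop 0.019 c [461.3 353. ] size [25.6 20.9] long-axis deg from x 84.6
wrist [ 236  138   33   96 2727] ztop 0.019 c [583.1 416.3] size [78.3 24.6] long-axis deg from x 2.4
9 [[-0.0006 -0.3199  0.9474 -0.1425]
 [ 1.     -0.0006  0.0004  0.    ]
 [ 0.0005  0.9474  0.3199 -0.0822]
 [ 0.      0.      0.      1.    ]]
scene [309 190  20   7 117] ztop 0.020 c [ 462.9 -215. ] size [72.  27.8] long-axis deg from x 19.9
scene [175 269  29  17 276] ztop 0.020 c [583.8 419.6] size [81.4 25.6] long-axis deg from x 3.5
scene [235 274  29  20 291] ztop 0.020 c [429.9 357.7] size [27.  78.1] long-axis deg from x 172.5
scene [230 352  17  32 122] ztop 0.011 c [318.5 585.6] size [ 6.9 81.6] long-axis deg from x 99.6
t 4.40 tcp [0.5844 0.4167 0.1245] F [-0.1  0.8  0.8] op 0.0847 -> row [ 0.1184 -0.0019 -0.0029] [-0.   0.2 -0.2]
(614.2787475585938, 55.93931579589844) (407.8998107910156, 230.20838928222656) 89.18009185791016 1640
[-0.43  0.98 -0.55  1.33  0.55  0.98  0.54]
```

>>> {"name": "step_arm", "arguments": {
  "targets": [
    [0.06,0.09,0,-0.001,0,0,0],
    [0.06,0.09,0,-0.001,0,0,0],
    [0.06,0.118,0,-0.001,0,0,0],
    [0.06,0.118,0,-0.001,0,0,0],
    [0.06,0.118,0,-0.001,0,0,0],
    [0.06,0.118,0,-0.001,0,0,0],
    [0.0,0.118,0,-0.001,0,0,0],
    [0.0,0.118,0,-0.001,0,0,0],
    [0.0,0.118,0,-0.001,0,0,0],
    [0.0,0.118,0,-0.001,0,0,0],
    [0.0,0.118,0,-0.001,0,0,0],
    [0.0,0.118,0,-0.001,0,0,0],
    [0.0,0.118,0,-0.001,0,0,0],
    [0.0,0.118,0,-0.001,0,0,0],
    [0.0,0.118,0,-0.001,0,0,0],
    [0,0.1,0,-0.001,0,0,0],
    [0,-0.06,0,-0.001,0,0,0],
    [0,-0.06,0,-0.001,0,0,0],
    [0,-0.06,0,-0.001,0,0,0],
    [0,-0.06,0,-0.001,0,0,0]
  ]
}}

```text
clock: 6.12
tcp_pos: [0.5822, 0.4156, 0.1863]
ee_rot: [-0.021, 0.706, 0.023, 0.708]
wrist_force: [0.7, 0.1, -1.0]
opening: 0.0243
```

```bash
python3 - <<'E'
from h import *
im,s=shot("scene");P=cloud(im);f=im["frame"]
# stand geometry: light tray/carriage region
m=(P[...,2]>.024)&(P[...,2]<.04)&(P[...,0]>.5)&(P[...,0]<.75)&(P[...,1]>-.12)&(P[...,1]<.22)&(f.min(2)>120)
g=P[m];c,wh,a=cv2.minAreaRect((g[:,:2]*1000).astype(np.float32));print("carriage",c,wh,a,len(g))
# edges: max x per y-slice of base / carriage
for y in np.arange(-.1,.2,.03):
    t=g[abs(g[:,1]-y)<.008]; print(round(y,2),t[:,0].min().round(4),t[:,0].max().round(4)) if len(t) else 0
print(g[:,1].min(),g[:,1].max())
for n in["scene","side"]:
    im,s=shot(n)
    for q in["tray_mid","bay_0","bay_3","bay_3"]:
        for d in env.mark_of(q,im)[:4]:print(n,q,round(d["confidence"],2),world(d["point"],im,s).round(4))
go(.66,-.057,.2,5)
E
```

```text
carriage (610.0513305664062, 53.385162353515625) (191.326904296875, 296.38104248046875) 4.1289520263671875 1577
-0.1 0.6378 0.6378
-0.07 0.5727 0.7153
-0.04 0.5695 0.7105
-0.01 0.5675 0.7105
0.02 0.5662 0.7042
0.05 0.5638 0.7042
0.08 0.5621 0.6997
0.11 0.5929 0.7
0.14 0.5078 0.6969
0.17 0.5658 0.6968
0.2 0.55 0.6952
-0.09318885658494161 0.2072293230380493
scene tray_mid 0.94 [0.6564 0.0222 0.031 ]
scene tray_mid 0.68 [0.4957 0.1321 0.0197]
scene bay_0 0.85 [0.6493 0.1128 0.0327]
scene bay_0 0.64 [0.6419 0.2351 0.1663]
scene bay_0 0.61 [ 0.6597 -0.0586  0.028 ]
scene bay_3 0.85 [0.6493 0.1128 0.0327]
scene bay_3 0.64 [0.6419 0.2351 0.1663]
scene bay_3 0.61 [ 0.6597 -0.0586  0.028 ]
scene bay_3 0.85 [0.6493 0.1128 0.0327]
scene bay_3 0.64 [0.6419 0.2351 0.1663]
scene bay_3 0.61 [ 0.6597 -0.0586  0.028 ]
side tray_mid 0.62 [0.6513 0.0257 0.0296]
side bay_0 0.65 [0.6461 0.1096 0.0352]
side bay_0 0.6 [ 0.6636 -0.0618  0.03  ]
side bay_0 0.31 [0.4306 0.356  0.0022]
side bay_3 0.65 [0.6461 0.1096 0.0352]
side bay_3 0.6 [ 0.6636 -0.0618  0.03  ]
side bay_3 0.31 [0.4306 0.356  0.0022]
side bay_3 0.65 [0.6461 0.1096 0.0352]
side bay_3 0.6 [ 0.6636 -0.0618  0.03  ]
side bay_3 0.31 [0.4306 0.356  0.0022]
t 6.67 tcp [0.5815 0.4145 0.18  ] F [-0.2 -0.3 -0.4] op 0.0243 -> row [-0.0195 -0.4755  0.0494] [-1.5 -0.1  0.1]
```

>>> {"name": "step_arm", "arguments": {
  "targets": [
    [0,-0.04,0,0,0,0,0],
    [0,-0.04,-0.03,0,0,0,0],
    [0,-0.04,-0.476,0.0476,-0.6,0,0],
    [0,-0.04,-0.476,0.0476,-0.6,0,0],
    [0,-0.04,-0.476,0.0476,-0.6,0,0],
    [0,-0.04,-0.476,0.0476,-0.6,0,0],
    [0,-0.04,-0.476,0.0476,-0.6,0,0],
    [0,-0.04,-0.476,0.0476,-0.6,0,0],
    [0,-0.04,-0.476,0.0476,-0.6,0,0],
    [0,-0.04,-0.476,0.0476,-0.6,0,0],
    [0,-0.04,-0.476,0.0476,-0.6,0,0],
    [0,-0.04,-0.476,0.0476,-0.6,0,0],
    [0,-0.04,-0.476,0.0476,-0.6,0,0],
    [0,-0.04,-0.476,0.0476,-0.6,0,0],
    [0,0.08,-0.476,0.0476,-0.6,0,0],
    [0,0.08,-0.476,0.0476,-0.6,0,0],
    [0,0.08,-0.476,0.0476,-0.6,0,0],
    [0,0.08,-0.476,0.0476,-0.6,0,0],
    [0,0.08,-0.476,0.0476,-0.6,0,0]
  ]
}}

```text
clock: 8.25
tcp_pos: [0.6571, -0.057, 0.0996]
ee_rot: [-0.025, 0.708, 0.026, 0.705]
wrist_force: [0.3, 0.6, -0.4]
opening: 0.0247
```

```bash
cat > c.py <<'E'
from h import *
im,s=shot("wrist"); cv2.imwrite("pics/w_%d.png"%im["shot"],im["frame"]);print(im["shot"])
for q in["bay_0","tray_mid","tab_top","lug_hole","bar_0","mark"]:
    for d in env.mark_of(q,im)[:4]:print(q,round(d["confidence"],2),world(d["point"],im,s).round(4))
P=cloud(im,s); np.save("P.npy",P)
go(.6597,-.0575,.039,4.1)
E
python3 c.py; python3 b.py wrist
```

```text
15
bay_0 0.79 [0.6517 0.1108 0.0272]
tray_mid 0.85 [0.6574 0.0256 0.0289]
tab_top 0.88 [ 0.5813 -0.0017  0.0754]
lug_hole 0.36 [0.657  0.0292 0.0291]
bar_0 0.61 [ 0.6574 -0.0606  0.0904]
t 8.60 tcp [ 0.6598 -0.0571  0.1033] F [ 0.1 -0.2 -0.4] op 0.0244 -> row [ 0.0643 -0.0003 -0.0003] [-0.   0.2  0. ]
16 [[-0.0006 -0.3199  0.9474 -0.1425]
 [ 1.     -0.0006  0.0004  0.    ]
 [ 0.0005  0.9474  0.3199 -0.0822]
 [ 0.      0.      0.      1.    ]]
```

View pics/w_15.png

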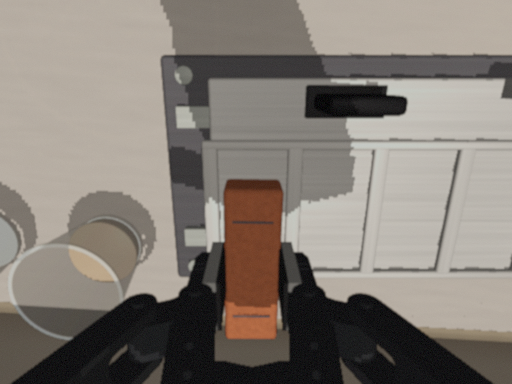

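```bash
python3 - <<'E'
from h import *
P=np.load("P.npy"); f=cv2.imread("pics/w_15.png")
for u in(330,410):
    print(u,[(v,int(f[v,u].mean()),*(P[v,u]*1000).round(0)) for v in list(range(134,160,2))+list(range(260,284,2))])
for v in(200,):
    print([(u,int(f[v,u].mean()),*(P[v,u]*1000).round(0)) for u in range(284,310,2)])
print([(u,int(f[230,u].mean()),*(P[230,u]*1000).round(0)) for u in range(358,384,2)])
E
```

```text
330 [(134, 129, np.float64(603.0), np.float64(-9.0), np.float64(30.0)), (136, 129, np.float64(604.0), np.float64(-9.0), np.float64(29.0)), (138, 127, np.float64(605.0), np.float64(-9.0), np.float64(29.0)), (140, 108, np.float64(606.0), np.float64(-10.0), np.float64(33.0)), (142, 125, np.float64(607.0), np.float64(-10.0), np.float64(35.0)), (144, 132, np.float64(608.0), np.float64(-10.0), np.float64(35.0)), (146, 132, np.float64(610.0), np.float64(-10.0), np.float64(35.0)), (148, 123, np.float64(611.0), np.float64(-10.0), np.float64(36.0)), (150, 118, np.float64(613.0), np.float64(-8.0), np.float64(30.0)), (152, 127, np.float64(615.0), np.float64(-8.0), np.float64(30.0)), (154, 129, np.float64(616.0), np.float64(-7.0), np.float64(29.0)), (156, 128, np.float64(617.0), np.float64(-8.0), np.float64(31.0)), (158, 124, np.float64(619.0), np.float64(-7.0), np.float64(30.0)), (260, 186, np.float64(694.0), np.float64(4.0), np.float64(31.0)), (262, 188, np.float64(698.0), np.float64(5.0), np.float64(28.0)), (264, 187, np.float64(698.0), np.float64(4.0), np.float64(31.0)), (266, 186, np.float64
[... 3308 characters left out ...]
at64(23.0), np.float64(30.0)), (364, 109, np.float64(667.0), np.float64(23.0), np.float64(34.0)), (366, 175, np.float64(666.0), np.float64(24.0), np.float64(36.0)), (368, 188, np.float64(667.0), np.float64(26.0), np.float64(35.0)), (370, 190, np.float64(666.0), np.float64(27.0), np.float64(35.0)), (372, 190, np.float64(667.0), np.float64(29.0), np.float64(35.0)), (374, 189, np.float64(666.0), np.float64(30.0), np.float64(35.0)), (376, 185, np.float64(666.0), np.float64(31.0), np.float64(35.0)), (378, 176, np.float64(667.0), np.float64(33.0), np.float64(34.0)), (380, 185, np.float64(667.0), np.float64(36.0), np.float64(32.0)), (382, 184, np.float64(668.0), np.float64(38.0), np.float64(30.0))]
```

>>> {"name": "step_arm", "arguments": {
  "targets": [
    [0,0.03,0.001,0,0,0,0],
    [0,0.055,0.001,0,0,0,0],
    [0,0.066,0.001,0,0,0,0],
    [0,0.066,0.001,0,0,0,0],
    [0,0.066,0.001,0,0,0,0],
    [0.044,0.066,0.001,0,0,0,0],
    [0.044,0.066,0.001,0,0,0,0],
    [0.044,0.066,0.001,0,0,0,0],
    [0.044,0.066,0.001,0,0,0,0],
    [0.044,0.066,0.001,0,0,0,0],
    [0.044,0.04,0.001,0,0,0,0],
    [0.044,0.0,0.001,0,0,0,0],
    [0.06,-0.1,0.001,0,0,0,0],
    [0.06,-0.1,0.001,0,0,0,0],
    [0.06,-0.1,0.001,0,0,0,0],
    [0.06,-0.1,0.001,0,0,0,0]
  ]
}}

```text
clock: 9.98
tcp_pos: [0.6618, -0.0554, 0.2072]
ee_rot: [-0.025, 0.703, 0.025, 0.71]
wrist_force: [0.8, 0.3, -0.2]
opening: 0.0601
```

```bash
python3 b.py side scene; python3 -c "
from h import *
go(.4305,.356,.2,-7.3)"
```

```text
side [192 168  22   9 108] ztop 0.022 c [429.8 352.2] size [23.3 74.6] long-axis deg from x 171.2
side [304 225  25  15 196] ztop 0.051 c [656.8 -57.4] size [78. 26.] long-axis deg from x 1.2
side [268 293  25  23 246] ztop 0.021 c [ 461.7 -218.5] size [79.  25.3] long-axis deg from x 21.0
scene [243 186  21  10 123] ztop 0.050 c [656.2 -53.3] size [75.4 29.7] long-axis deg from x 4.2
scene [309 190  20   7 119] ztop 0.020 c [ 461.5 -211.4] size [72.2 24.5] long-axis deg from x 24.0
scene [235 274  29  20 279] ztop 0.020 c [430.  358.9] size [24.1 78.2] long-axis deg from x 173.0
scene [230 352  17  32 124] ztop 0.011 c [318.4 586. ] size [ 7.4 82.3] long-axis deg from x 99.4
t 10.08 tcp [ 0.6587 -0.0564  0.2019] F [-1.2 -0.9 -1.2] op 0.0600 -> row [ 0.0015  0.4276 -0.1981] [11.4  0.1  0. ]
```

>>> {"name": "step_arm", "arguments": {
  "targets": [
    [0.085,0.0,0.428,-0.198,11.4,0,0],
    [0.085,0.0,0.428,-0.198,11.4,0,0],
    [0.085,0.0,0.428,-0.198,11.4,0,0],
    [0.085,0.0,0.428,-0.198,11.4,0,0],
    [0.085,0.0,0.428,-0.198,11.4,0,0],
    [0.085,0.0,0.428,-0.198,11.4,0,0],
    [0.085,0.0,0.428,-0.198,11.4,0,0],
    [0.085,0.0,0.428,-0.198,11.4,0,0],
    [0.085,0.0,0.428,-0.198,11.4,0,0],
    [0.085,0.0,0.428,-0.198,11.4,0,0],
    [0.085,0.0,0.428,-0.198,11.4,0,0],
    [0.085,0.0,0.428,-0.198,11.4,0,0],
    [0.085,0.1,0.428,-0.198,11.4,0,0],
    [0.085,0.1,0.428,-0.198,11.4,0,0],
    [0.085,0.1,0.428,-0.198,11.4,0,0],
    [0.085,0.1,0.428,-0.198,11.4,0,0],
    [0.085,0.1,0.428,-0.198,11.4,0,0]
  ]
}}

```text
clock: 11.5
tcp_pos: [0.4294, 0.3555, 0.0997]
ee_rot: [0.044, 0.707, -0.046, 0.705]
wrist_force: [0.9, 2.0, 1.0]
opening: 0.0851
```

```bash
python3 b.py wrist side; python3 -c "
from h import *
go(.4305,.356,.006,-7.3)"
```

```text
wrist [ 236  149   35  101 3221] ztop 0.019 c [430.8 356.2] size [24.7 77.9] long-axis deg from x 172.8
19 [[-0.0005 -0.3198  0.9475 -0.1425]
 [ 1.     -0.0006  0.0003  0.0001]
 [ 0.0004  0.9475  0.3198 -0.0822]
 [ 0.      0.      0.      1.    ]]
side [202  47   9   8  56] ztop 0.068 c [ 678.6 1029.1] size [45.6 31.5] long-axis deg from x 71.8
side [192 168  22   8  91] ztop 0.023 c [431.3 350.9] size [26.  74.6] long-axis deg from x 172.4
side [304 225  25  14 188] ztop 0.051 c [656.7 -57.7] size [78.2 26.8] long-axis deg from x 2.0
side [268 293  25  23 240] ztop 0.021 c [ 461.8 -219.2] size [76.9 24. ] long-axis deg from x 21.2
t 11.60 tcp [0.4308 0.357  0.1021] F [-0.1 -0.3 -0.1] op 0.0847 -> row [ 0.0961 -0.0012 -0.0003] [-0.   0.  -0.1]
```

>>> {"name": "step_arm", "arguments": {
  "targets": [
    [0.06,0.08,0,0,0,0,0],
    [0.06,0.096,0,0,0,0,0],
    [0.06,0.096,0,0,0,0,0],
    [0.06,0.096,0,0,0,0,0],
    [0.0,0.096,0,0,0,0,0],
    [0.0,0.096,0,0,0,0,0],
    [0.0,0.096,0,0,0,0,0],
    [0.0,0.096,0,0,0,0,0],
    [0.0,0.096,0,0,0,0,0],
    [0.0,0.096,0,0,0,0,0],
    [0.0,0.096,0,0,0,0,0],
    [0,0.08,0,0,0,0,0],
    [0,-0.1,0,0,0,0,0],
    [0,-0.1,0,0,0,0,0],
    [0,-0.1,0,0,0,0,0],
    [0,-0.1,0,0,0,0,0],
    [0,-0.1,0,0,0,0,0]
  ]
}}

```text
clock: 13.02
tcp_pos: [0.4323, 0.3591, 0.2086]
ee_rot: [0.048, 0.703, -0.042, 0.708]
wrist_force: [-0.1, -0.3, -0.5]
opening: 0.0239
```

>>> {"name": "step_arm", "arguments": {
  "targets": [
    [0,0,-0.326,0.269,-11.4,0,0],
    [0,0,-0.326,0.269,-11.4,0,0],
    [0,0,-0.326,0.269,-11.4,0,0],
    [0,0,-0.326,0.269,-11.4,0,0],
    [0,0,-0.326,0.269,-11.4,0,0],
    [0,0,-0.326,0.269,-11.4,0,0],
    [0,0,-0.326,0.269,-11.4,0,0],
    [0,0,-0.326,0.269,-11.4,0,0],
    [0,0,-0.326,0.269,-11.4,0,0],
    [0,0,-0.326,0.269,-11.4,0,0],
    [0,0,-0.326,0.269,-11.4,0,0],
    [0,0,-0.326,0.269,-11.4,0,0],
    [0,0.1,-0.326,0.269,-11.4,0,0],
    [0,0.1,-0.326,0.269,-11.4,0,0],
    [0,0.1,-0.326,0.269,-11.4,0,0],
    [0,0.1,-0.326,0.269,-11.4,0,0],
    [0,0.1,-0.326,0.269,-11.4,0,0]
  ]
}}

```text
clock: 14.43
tcp_pos: [0.6553, 0.0002, 0.1018]
ee_rot: [-0.026, 0.707, 0.026, 0.706]
wrist_force: [0.2, 0.7, 0.4]
opening: 0.0243
```

```bash
python3 c.py; python3 -c "
from h import *
go(.6566,-.0005,.037,4.1)"; python3 b.py wrist
```

```text
21
bay_0 0.76 [0.6523 0.1076 0.029 ]
tray_mid 0.84 [0.6579 0.0251 0.0302]
tab_top 0.97 [ 0.582  -0.0032  0.0769]
tab_top 0.67 [ 7.105e-01 -1.728e-01  4.000e-04]
bar_0 0.7 [ 0.6602 -0.0591  0.0295]
mark 0.74 [0.6415 0.1731 0.0312]
t 14.78 tcp [ 0.6566 -0.0009  0.1027] F [ 0.6  0.9 -1.9] op 0.0244 -> row [ 0.0637 -0.0567 -0.0011] [-0.   0.1  0. ]
t 14.78 tcp [ 0.6566 -0.0009  0.1027] F [ 0.6  0.9 -1.9] op 0.0244 -> row [ 0.0657  0.0004 -0.0001] [-0.   0.1  0. ]
wrist [ 146  149   45  116 4475] ztop 0.049 c [658.5 -55.5] size [78.5 25.2] long-axis deg from x 1.5
22 [[-0.0006 -0.3199  0.9474 -0.1425]
 [ 1.     -0.0006  0.0004  0.    ]
 [ 0.0005  0.9474  0.3199 -0.0822]
 [ 0.      0.      0.      1.    ]]
```

>>> {"name": "step_arm", "arguments": {
  "targets": [
    [0,0.03,0,0,0,0,0],
    [0,0.055,0,0,0,0,0],
    [0,0.066,0,0,0,0,0],
    [0,0.066,0,0,0,0,0],
    [0,0.066,0,0,0,0,0],
    [0.04,0.066,0,0,0,0,0],
    [0.04,0.066,0,0,0,0,0],
    [0.04,0.066,0,0,0,0,0],
    [0.04,0.066,0,0,0,0,0],
    [0.04,0.066,0,0,0,0,0],
    [0.04,0.04,0,0,0,0,0],
    [0.04,0.0,0,0,0,0,0],
    [0.06,-0.1,0,0,0,0,0],
    [0.06,-0.1,0,0,0,0,0],
    [0.06,-0.1,0,0,0,0,0],
    [0.06,-0.1,0,0,0,0,0]
  ]
}}

```text
clock: 16.17
tcp_pos: [0.659, 0.0001, 0.2071]
ee_rot: [-0.025, 0.703, 0.026, 0.71]
wrist_force: [0.2, 0.5, 0.1]
opening: 0.0599
```

>>> {"name": "step_arm", "arguments": {
  "targets": [
    [0.085,0,-0.2,-0.21,-18,0,0],
    [0.085,0,-0.2,-0.21,-18,0,0],
    [0.085,0,-0.2,-0.21,-18,0,0],
    [0.085,0,-0.2,-0.21,-18,0,0],
    [0.085,0,-0.2,-0.21,-18,0,0],
    [0.085,0,-0.2,-0.21,-18,0,0],
    [0.085,0,-0.2,-0.21,-18,0,0],
    [0.085,0,-0.2,-0.21,-18,0,0],
    [0.085,0,-0.2,-0.21,-18,0,0],
    [0.085,0.1,-0.2,-0.21,-18,0,0],
    [0.085,0.1,-0.2,-0.21,-18,0,0],
    [0.085,0.1,-0.2,-0.21,-18,0,0],
    [0.085,0.1,-0.2,-0.21,-18,0,0],
    [0.085,0.1,-0.2,-0.21,-18,0,0],
    [0.085,0.1,-0.2,-0.21,-18,0,0]
  ]
}}

```text
clock: 17.42
tcp_pos: [0.4624, -0.2145, 0.1023]
ee_rot: [-0.136, 0.693, 0.136, 0.695]
wrist_force: [0.1, 0.1, 0.2]
opening: 0.0847
```

```bash
python3 b.py wrist side scene; python3 -c "
from h import *
go(.4615,-.2155,.006,22)"
```

```text
wrist [ 231  145   35  101 3166] ztop 0.019 c [ 462.7 -217.8] size [77.7 24.5] long-axis deg from x 21.3
23 [[-0.0007 -0.3201  0.9474 -0.1425]
 [ 1.     -0.0007  0.0006 -0.0001]
 [ 0.0005  0.9474  0.3201 -0.0822]
 [ 0.      0.      0.      1.    ]]
side [200  47  11   8  61] ztop 0.069 c [ 678.8 1030.1] size [37.2 38.9] long-axis deg from x 139.5
side [301 212  19  15 141] ztop 0.051 c [660.6  -2.7] size [64.4 26.6] long-axis deg from x 6.3
side [304 225  25  16 212] ztop 0.051 c [656.8 -57.4] size [79.8 24. ] long-axis deg from x 2.0
side [268 293  25  23 238] ztop 0.021 c [ 461.8 -219.1] size [76.7 24.1] long-axis deg from x 19.6
scene [409 104  13   7  51] ztop 0.066 c [  331.6 -1500.5] size [74.  21.1] long-axis deg from x 54.7
scene [236 186  28  17 275] ztop 0.050 c [654.9 -22.5] size [76.  80.5] long-axis deg from x 96.0
scene [309 190  20   7 119] ztop 0.020 c [ 461.6 -211.9] size [72.3 29.9] long-axis deg from x 21.5
scene [230 352  17  32 123] ztop 0.010 c [319.  586.1] size [ 7.9 81. ] long-axis deg from x 100.5
t 17.57 tcp [ 0.462  -0.2155  0.1027] F [-0.5 -0.5 -0.6] op 0.0848 -> row [ 0.0967  0.0003 -0.0007] [0.1 0.1 0.1]
```

>>> {"name": "step_arm", "arguments": {
  "targets": [
    [0.06,0.08,-0.002,0,0,0,0],
    [0.06,0.097,-0.002,0,0,0,0],
    [0.06,0.097,-0.002,0,0,0,0],
    [0.06,0.097,-0.002,0,0,0,0],
    [0.0,0.097,-0.002,0,0,0,0],
    [0.0,0.097,-0.002,0,0,0,0],
    [0.0,0.097,-0.002,0,0,0,0],
    [0.0,0.097,-0.002,0,0,0,0],
    [0.0,0.097,-0.002,0,0,0,0],
    [0.0,0.097,-0.002,0,0,0,0],
    [0.0,0.097,-0.002,0,0,0,0],
    [0,0.08,-0.002,0,0,0,0],
    [0,-0.1,-0.002,0,0,0,0],
    [0,-0.1,-0.002,0,0,0,0],
    [0,-0.1,-0.002,0,0,0,0],
    [0,-0.1,-0.002,0,0,0,0],
    [0,-0.1,-0.002,0,0,0,0]
  ]
}}

```text
clock: 18.98
tcp_pos: [0.4642, -0.2174, 0.2081]
ee_rot: [-0.137, 0.691, 0.134, 0.697]
wrist_force: [1.5, 0.7, -1.3]
opening: 0.0242
```

>>> {"name": "step_arm", "arguments": {
  "targets": [
    [0,0,0.184,0.277,17.6,0,0],
    [0,0,0.184,0.277,17.6,0,0],
    [0,0,0.184,0.277,17.6,0,0],
    [0,0,0.184,0.277,17.6,0,0],
    [0,0,0.184,0.277,17.6,0,0],
    [0,0,0.184,0.277,17.6,0,0],
    [0,0,0.184,0.277,17.6,0,0],
    [0,0,0.184,0.277,17.6,0,0],
    [0,0,0.184,0.277,17.6,0,0],
    [0,0,0.184,0.277,17.6,0,0],
    [0,0.1,0.184,0.277,17.6,0,0],
    [0,0.1,0.184,0.277,17.6,0,0],
    [0,0.1,0.184,0.277,17.6,0,0],
    [0,0.1,0.184,0.277,17.6,0,0],
    [0,0.1,0.184,0.277,17.6,0,0]
  ]
}}

```text
clock: 20.23
tcp_pos: [0.6482, 0.0556, 0.1016]
ee_rot: [-0.027, 0.707, 0.027, 0.706]
wrist_force: [0.0, -0.7, -0.2]
opening: 0.0242
```

```bash
python3 c.py; python3 -c "
from h import *
go(.6526,.0554,.037,4.1)"; python3 b.py wrist
```

```text
26
tray_mid 0.62 [0.6588 0.0254 0.0294]
tab_top 0.88 [ 0.5819 -0.002   0.0758]
tab_top 0.18 [ 0.6547 -0.0022  0.0277]
lug_hole 0.66 [0.5444 0.1716 0.0526]
bar_0 0.92 [ 0.6561 -0.0584  0.0305]
bar_0 0.88 [ 0.6575 -0.0031  0.0304]
bar_0 0.76 [0.6484 0.0572 0.0928]
mark 0.66 [0.6435 0.1719 0.0327]
t 20.58 tcp [0.6496 0.0574 0.1027] F [ 0.3  0.4 -0.7] op 0.0245 -> row [ 0.0637 -0.1153  0.0009] [ 0.4  0.1 -0. ]
t 20.58 tcp [0.6496 0.0574 0.1027] F [ 0.3  0.4 -0.7] op 0.0245 -> row [ 0.0657 -0.0022  0.0027] [ 0.4  0.1 -0. ]
wrist [  54  152   59  115 5173] ztop 0.049 c [658.3 -55. ] size [78.1 26.4] long-axis deg from x 1.6
wrist [ 140  154   49  114 4473] ztop 0.049 c [655.1   0.1] size [78.  25.3] long-axis deg from x 3.8
27 [[-0.0006 -0.3199  0.9474 -0.1425]
 [ 1.     -0.0006  0.0004  0.    ]
 [ 0.0005  0.9474  0.3199 -0.0822]
 [ 0.      0.      0.      1.    ]]
```

>>> {"name": "step_arm", "arguments": {
  "targets": [
    [0,0.03,-0.002,0.003,0,0,0],
    [0,0.055,-0.002,0.003,0,0,0],
    [0,0.066,-0.002,0.003,0,0,0],
    [0,0.066,-0.002,0.003,0,0,0],
    [0,0.066,-0.002,0.003,0,0,0],
    [0.04,0.066,-0.002,0.003,0,0,0],
    [0.04,0.066,-0.002,0.003,0,0,0],
    [0.04,0.066,-0.002,0.003,0,0,0],
    [0.04,0.066,-0.002,0.003,0,0,0],
    [0.04,0.066,-0.002,0.003,0,0,0],
    [0.04,0.04,-0.002,0.003,0,0,0],
    [0.04,0.0,-0.002,0.003,0,0,0],
    [0.04,-0.1,-0.002,0.003,0,0,0],
    [0.04,-0.1,-0.002,0.003,0,0,0],
    [0.04,-0.1,-0.002,0.003,0,0,0]
  ]
}}

```text
clock: 21.88
tcp_pos: [0.6546, 0.057, 0.2076]
ee_rot: [-0.027, 0.703, 0.029, 0.71]
wrist_force: [0.5, 0.2, 0.0]
opening: 0.0403
```

```bash
python3 b.py side scene wrist; python3 -c "
from h import *
print(env.sense()['qpos'].round(2))
go(.5815,-.0025,.2,-85.9)
for n in ['side','scene']:
    im,s=shot(n);cv2.imwrite('pics/d_%s.png'%n,im['frame'])
    for q in ['bar_0','mark','plunger_top','stylus_tip']:
        for d in env.mark_of(q,im)[:6]:print(n,q,round(d['confidence'],2),world(d['point'],im,s).round(4))
"
```

```text
side [287 200  23  14 160] ztop 0.052 c [651.6  53.5] size [78.5 24.5] long-axis deg from x 7.0
side [295 212  25  16 188] ztop 0.051 c [653.8  -1.3] size [79.6 27.2] long-axis deg from x 4.1
side [304 225  25  15 208] ztop 0.051 c [657.  -56.1] size [76.8 25.2] long-axis deg from x 2.0
scene [228 186  36  24 414] ztop 0.050 c [653.    4.6] size [ 74.8 138. ] long-axis deg from x 93.9
scene [230 352  17  32 123] ztop 0.011 c [318.6 585.8] size [ 7.  83.8] long-axis deg from x 100.3
wrist [ 120  124   33   83 2241] ztop 0.049 c [658.5 -53.8] size [78.5 24.7] long-axis deg from x 1.1
wrist [ 178  126   30   81 2082] ztop 0.049 c [655.3   1. ] size [78.2 24.6] long-axis deg from x 4.2
wrist [ 238  127   26   81 1920] ztop 0.049 c [652.3  56. ] size [78.2 23.8] long-axis deg from x 4.7
30 [[-0.0006 -0.3199  0.9474 -0.1425]
 [ 1.     -0.0006  0.0004  0.    ]
 [ 0.0005  0.9474  0.3199 -0.0822]
 [ 0.      0.      0.      1.    ]]
[ 0.17  0.82 -0.64  1.49  0.54  1.01  1.04]
t 22.03 tcp [0.6529 0.0558 0.2033] F [-0.2 -0.1  0.1] op 0.0400 -> row [ 0.003  -0.0526 -0.0758] [90.4  0.2 -0.2]
side bar_0 0.77 [0.6578 0.0603 0.0273]
side bar_0 0.7 [ 0.6603 -0.0541  0.0295]
side bar_0 0.62 [ 0.6577 -0.0009  0.032 ]
side mark 0.69 [0.6463 0.1766 0.0298]
side plunger_top 0.51 [0.6412 0.234  0.1681]
side stylus_tip 0.45 [0.6397 0.2319 0.0454]
side stylus_tip 0.31 [0.4939 0.1326 0.0204]
side stylus_tip 0.25 [0.6257 0.1175 0.0007]
scene bar_0 0.71 [0.6523 0.0548 0.0332]
scene bar_0 0.71 [ 0.6596 -0.0016  0.0306]
scene bar_0 0.66 [ 0.6578 -0.0556  0.0304]
scene mark 0.81 [0.6435 0.1798 0.0316]
scene mark 0.55 [ 0.6593 -0.0554  0.0278]
scene plunger_top 0.41 [0.6397 0.2324 0.1656]
scene stylus_tip 0.64 [0.6415 0.2326 0.0471]
scene stylus_tip 0.5 [ 0.5819 -0.0061  0.075 ]
```

```bash
python3 -c "
import cv2,numpy as np
a=cv2.imread('pics/d_scene.png')[130:330,130:400];b=cv2.imread('pics/d_side.png')[90:384,130:340]
a=cv2.resize(a,None,fx=1.7,fy=1.7);b=cv2.resize(b,None,fx=1.5,fy=1.5)
h=max(a.shape[0],b.shape[0]);p=lambda i:np.vstack([i,np.zeros((h-i.shape[0],i.shape[1],3),np.uint8)])
cv2.imwrite('pics/d.png',np.hstack([p(a),p(b)]))"
```

```text
(no output)
```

View pics/d.png

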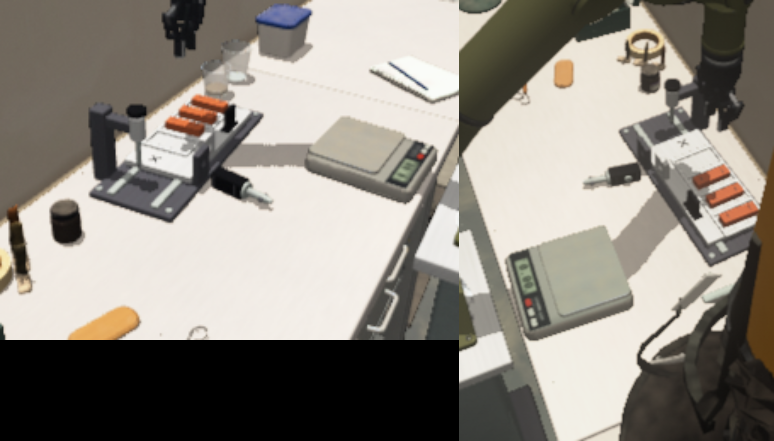

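>>> {"name": "step_arm", "arguments": {
  "targets": [
    [0.04,0,-0.053,-0.076,90.4,0,0],
    [0.04,0,-0.053,-0.076,90.4,0,0],
    [0.04,0,-0.053,-0.076,90.4,0,0],
    [0.04,0,-0.053,-0.076,90.4,0,0],
    [0.04,0,-0.053,-0.076,90.4,0,0],
    [0.04,0,-0.053,-0.076,90.4,0,0],
    [0.04,0,-0.053,-0.076,90.4,0,0],
    [0.04,0,-0.053,-0.076,90.4,0,0],
    [0.04,0,-0.053,-0.076,90.4,0,0],
    [0.04,0,-0.053,-0.076,90.4,0,0],
    [0.04,0,-0.053,-0.076,90.4,0,0],
    [0.04,0,-0.053,-0.076,90.4,0,0],
    [0.04,0,-0.053,-0.076,90.4,0,0],
    [0.04,0,-0.053,-0.076,90.4,0,0],
    [0.04,0.06,-0.053,-0.076,90.4,0,0],
    [0.04,0.06,-0.053,-0.076,90.4,0,0],
    [0.04,0.06,-0.053,-0.076,90.4,0,0],
    [0.04,0.06,-0.053,-0.076,90.4,0,0]
  ]
}}

```text
clock: 24.03
tcp_pos: [0.5798, -0.0031, 0.1408]
ee_rot: [0.481, 0.519, -0.482, 0.517]
wrist_force: [-0.1, 0.7, 0.3]
opening: 0.0404
```

```bash
python3 - <<'E'
from h import *
im,s=shot("wrist"); cv2.imwrite("pics/tab.png",im["frame"])
for q in["tab_top","lug_hole","mark","pin_button","pin_root","plunger_top","stylus_tip"]:
    for d in env.mark_of(q,im)[:2]:print(q,round(d["confidence"],2),world(d["point"],im,s).round(4))
P=cloud(im,s).reshape(-1,3)
t=P[(P[:,2]>.07)&(P[:,2]<.08)&(P[:,0]>.55)&(P[:,0]<.62)&(abs(P[:,1])<.05)]
if len(t): print("tab",len(t),cv2.minAreaRect((t[:,:2]*1000).astype(np.float32)))
t=P[(P[:,2]>.07)&(P[:,2]<.083)&(P[:,0]>.5)&(P[:,0]<.62)&(P[:,1]>.06)&(P[:,1]<.22)]
if len(t): print("lugs",len(t),t.min(0),t.max(0))
print(env.sense()['qpos'].round(2))
go(.5815,-.0025,.05,-85.9)
E
```

```text
tab_top 0.71 [ 5.797e-01 -4.000e-04  7.710e-02]
pin_button 0.38 [ 5.803e-01 -3.000e-04  7.540e-02]
plunger_top 0.15 [ 0.659  -0.0592  0.0266]
tab 797 ((581.5076293945312, -2.499908447265625), (9.901774406433105, 39.5089225769043), 3.9708142280578613)
lugs 1167 [0.55861464 0.09389259 0.07222683] [0.57231618 0.12277447 0.07928631]
[ 0.03  0.75 -0.18  1.79  0.22  0.62 -0.21]
t 24.43 tcp [ 0.5808 -0.0032  0.1421] F [0.  1.  0.4] op 0.0398 -> row [ 0.0921  0.0006 -0.0007] [ 0.   0.  -0.1]
```

>>> {"name": "step_arm", "arguments": {
  "targets": [
    [0.04,0.06,0,0,0,0,0],
    [0.04,0.09,0,0,0,0,0],
    [0.04,0.09,0,0,0,0,0],
    [0.04,0.09,0,0,0,0,0],
    [0.0,0.09,0,0,0,0,0],
    [0.0,0.09,0,0,0,0,0],
    [0.0,0.09,0,0,0,0,0],
    [0.0,0.09,0,0,0,0,0],
    [0.0,0.09,0,0,0,0,0],
    [0.0,0.09,0,0,0,0,0],
    [0.0,0.09,0,-0.01,0,0,0],
    [0.0,0.09,0,-0.02,0,0,0],
    [0.0,0.09,0,-0.03,0,0,0],
    [0.0,0.09,0,-0.04,0,0,0],
    [0.0,0.09,0,-0.05,0,0,0],
    [0.0,0.09,0,-0.057,0,0,0],
    [0.0,0.09,0,-0.057,0,0,0],
    [0.0,0.09,0,-0.057,0,0,0]
  ]
}}

```text
clock: 25.93
tcp_pos: [0.5775, 0.0548, 0.0538]
ee_rot: [0.483, 0.517, -0.48, 0.518]
wrist_force: [-1.9, 1.9, 7.3]
opening: 0.0085
```

```bash
cat > l.py <<'E'
from h import *
from sys import argv
for n in argv[1:]:
    im,s=shot(n); cv2.imwrite("pics/l_%s_%d.png"%(n,im["shot"]),im["frame"]); print("shot",im["shot"])
    for q in["tab_top","lug_hole","mark","pin_button","pin_root","plunger_top","stylus_tip"]:
        for d in env.mark_of(q,im)[:1]:print(n,q,round(d["confidence"],2),world(d["point"],im,s).round(4))
    P=cloud(im,s).reshape(-1,3); c,sn=np.cos(np.radians(4.1)),np.sin(np.radians(4.1))
    t=P[(P[:,2]>.07)&(P[:,2]<.083)&(P[:,0]>.5)&(P[:,0]<.6)&(P[:,1]>.1)&(P[:,1]<.24)]
    if len(t):
        X=t[:,0]*c+t[:,1]*sn; Y=-t[:,0]*sn+t[:,1]*c   # stand-aligned
        for lo in np.arange(X.min(),X.max(),.003):
            k=(X>=lo)&(X<lo+.003)
            if k.sum()>3: print(" X %.4f n %d Y %.4f..%.4f mid %.4f"%(lo,k.sum(),Y[k].min(),Y[k].max(),(Y[k].min()+Y[k].max())/2))
go(.5,.133,.2,-176)
E
python3 l.py wrist side scene
```

```text
shot 34
wrist tab_top 0.66 [0.5775 0.0571 0.0753]
wrist pin_button 0.95 [0.4913 0.1323 0.0209]
wrist pin_root 0.85 [0.4518 0.162  0.0146]
 X 0.5507 n 374 Y 0.1088..0.1215 mid 0.1151
 X 0.5537 n 395 Y 0.1088..0.1213 mid 0.1150
 X 0.5567 n 406 Y 0.1087..0.1214 mid 0.1151
 X 0.5597 n 393 Y 0.1088..0.1212 mid 0.1150
 X 0.5627 n 153 Y 0.1089..0.1223 mid 0.1156
 X 0.5657 n 305 Y 0.1115..0.1215 mid 0.1165
 X 0.5687 n 322 Y 0.1114..0.1212 mid 0.1163
 X 0.5717 n 321 Y 0.1114..0.1214 mid 0.1164
 X 0.5747 n 319 Y 0.1115..0.1214 mid 0.1164
 X 0.5777 n 35 Y 0.1117..0.1213 mid 0.1165
shot 35
side tab_top 0.69 [0.5729 0.0527 0.0725]
side lug_hole 0.86 [0.5402 0.1683 0.0489]
side mark 0.68 [0.6408 0.2378 0.0337]
side pin_button 0.9 [0.4951 0.1331 0.0199]
side pin_root 0.66 [0.647  0.085  0.0312]
side plunger_top 0.34 [0.6494 0.0843 0.0311]
 X 0.5474 n 13 Y 0.1153..0.1529 mid 0.1341
 X 0.5504 n 11 Y 0.1092..0.1510 mid 0.1301
 X 0.5534 n 11 Y 0.1078..0.1524 mid 0.1301
 X 0.5564 n 7 Y 0.1193..0.1512 mid 0.1353
 X 0.5594 n 10 Y 0.1077..0.1525 mid 0.1301
 X 0.5624 n 10 Y 0.1156..0.1546 mid 0.1351
 X 0.56
[... 269 characters left out ...]
84 [0.6394 0.2358 0.0307]
scene pin_button 0.64 [0.4975 0.1326 0.0187]
scene pin_root 0.8 [0.4491 0.163  0.0189]
scene plunger_top 0.6 [0.64   0.2338 0.1659]
scene stylus_tip 0.64 [0.6418 0.2321 0.0458]
 X 0.5509 n 20 Y 0.1092..0.1545 mid 0.1319
 X 0.5539 n 11 Y 0.1126..0.1546 mid 0.1336
 X 0.5569 n 8 Y 0.1142..0.1539 mid 0.1341
 X 0.5599 n 9 Y 0.1182..0.1563 mid 0.1372
 X 0.5629 n 4 Y 0.1097..0.1586 mid 0.1341
 X 0.5659 n 14 Y 0.1175..0.1568 mid 0.1372
 X 0.5689 n 12 Y 0.1101..0.1586 mid 0.1344
 X 0.5719 n 10 Y 0.1169..0.1570 mid 0.1370
 X 0.5749 n 10 Y 0.1193..0.1561 mid 0.1377
t 27.13 tcp [0.5775 0.0548 0.0538] F [-2.   1.8  6.7] op 0.0090 -> row [-0.1463 -0.0711 -0.0838] [90.1 -0.2 -0.1]
```

>>> {"name": "step_arm", "arguments": {
  "targets": [
    [0.0,0,0,0.001,0,0,0],
    [0.0,0,0,0.0026,0,0,0],
    [0.0,0,0,0.0026,0,0,0],
    [0.0,0,0,0.0026,0,0,0],
    [0.0,0,0,0.0026,0,0,0]
  ]
}}

```text
clock: 27.55
tcp_pos: [0.5777, 0.0525, 0.0538]
ee_rot: [0.483, 0.517, -0.48, 0.518]
wrist_force: [-2.3, 1.6, 7.4]
opening: 0.0085
```

```bash
python3 l.py wrist
```

```text
shot 37
wrist tab_top 0.6 [0.5771 0.058  0.0755]
wrist pin_button 0.75 [0.4912 0.1344 0.0188]
 X 0.5505 n 280 Y 0.1088..0.1193 mid 0.1140
 X 0.5535 n 334 Y 0.1087..0.1191 mid 0.1139
 X 0.5565 n 342 Y 0.1087..0.1191 mid 0.1139
 X 0.5595 n 337 Y 0.1087..0.1190 mid 0.1139
 X 0.5625 n 152 Y 0.1088..0.1202 mid 0.1145
 X 0.5655 n 277 Y 0.1092..0.1192 mid 0.1142
 X 0.5685 n 324 Y 0.1092..0.1190 mid 0.1141
 X 0.5715 n 320 Y 0.1091..0.1191 mid 0.1141
 X 0.5745 n 331 Y 0.1092..0.1191 mid 0.1142
 X 0.5775 n 57 Y 0.1094..0.1191 mid 0.1142
t 27.95 tcp [0.5776 0.0525 0.0538] F [-1.4  1.4  7.1] op 0.0087 -> row [-0.1463 -0.0711 -0.0861] [90.1 -0.2 -0.1]
```

>>> {"name": "step_arm", "arguments": {
  "targets": [
    [0.035,0,0,0,0,0,0],
    [0.035,0,0,0,0,0,0],
    [0.035,0,0,0,0,0,0],
    [0.035,-0.04,0,0,0,0,0],
    [0.06,-0.11,0,0,0,0,0],
    [0.085,-0.11,-0.02,-0.03,20,0,0],
    [0.085,-0.11,-0.075,-0.111,100,0,0],
    [0.085,-0.11,-0.075,-0.111,100,0,0],
    [0.085,-0.11,-0.075,-0.111,100,0,0],
    [0.085,-0.11,-0.075,-0.111,100,0,0],
    [0.085,-0.11,-0.075,-0.111,100,0,0],
    [0.085,-0.11,-0.075,-0.111,100,0,0],
    [0.085,-0.11,-0.075,-0.111,100,0,0],
    [0.085,-0.11,-0.075,-0.111,100,0,0],
    [0.085,-0.11,-0.075,-0.111,100,0,0],
    [0.085,-0.11,-0.075,-0.111,100,0,0],
    [0.085,-0.11,-0.075,-0.111,100,0,0],
    [0.085,-0.11,-0.075,-0.111,100,0,0],
    [0.085,-0.11,-0.075,-0.111,100,0,0],
    [0.085,-0.11,-0.075,-0.111,100,0,0]
  ]
}}

```text
clock: 29.62
tcp_pos: [0.4938, 0.1564, 0.1613]
ee_rot: [0.706, -0.038, -0.706, -0.037]
wrist_force: [-0.3, 0.1, 0.3]
opening: 0.085
```

```bash
cat > p.py <<'E'
from h import *
im,s=shot("wrist"); cv2.imwrite("pics/p_%d.png"%im["shot"],im["frame"]); print("shot",im["shot"],s["qpos"].round(2))
for q in["pin","pin_root","pin_nose","pin_button"]:
    for d in env.mark_of(q,im)[:2]:print(q,round(d["confidence"],2),world(d["point"],im,s).round(4))
P=cloud(im,s);f=im["frame"]
m=(P[...,2]>.024)&(P[...,2]<.045)&(P[...,0]>.38)&(P[...,0]<.535)&(P[...,1]>.1)&(P[...,1]<.22)&(f.max(2)<70)
m=cv2.morphologyEx(m.astype(np.uint8),cv2.MORPH_OPEN,np.ones((3,3)))>0
t=P[m]; print("handle top",len(t),cv2.minAreaRect((t[:,:2]*1000).astype(np.float32)),t[:,2].max())
go(.4948,.1583,.003,174)
E
python3 p.py
```

```text
shot 38 [-0.61  0.69  0.35  1.97 -0.43  0.55 -1.64]
pin 0.61 [0.4549 0.1593 0.0011]
pin_root 0.66 [0.4528 0.1604 0.018 ]
pin_nose 0.8 [0.4046 0.1674 0.0198]
pin_button 0.76 [0.492  0.1327 0.0193]
handle top 2498 ((492.0993957519531, 155.82839965820312), (29.29810905456543, 69.6855239868164), 82.03705596923828) 0.03600563324539388
t 29.87 tcp [0.4938 0.1563 0.1614] F [-0.2 -0.   0.3] op 0.0849 -> row [ 0.1584 -0.002  -0.0008] [ 0.2 -0.   0. ]
```

>>> {"name": "step_arm", "arguments": {
  "targets": [
    [0.075,0.1,0.001,-0.002,1.6,0,0],
    [0.075,0.12,0.001,-0.002,1.6,0,0],
    [0.075,0.15,0.001,-0.002,1.6,0,0],
    [0.075,0.158,0.001,-0.002,1.6,0,0],
    [0.075,0.158,0.001,-0.002,1.6,0,0],
    [0.075,0.158,0.001,-0.002,1.6,0,0],
    [0.0,0.158,0.001,-0.002,1.6,0,0],
    [0.0,0.158,0.001,-0.002,1.6,0,0],
    [0.0,0.158,0.001,-0.002,1.6,0,0],
    [0.0,0.158,0.001,-0.002,1.6,0,0],
    [0.0,0.158,0.001,-0.002,1.6,0,0],
    [0.0,0.158,0.001,-0.002,1.6,0,0],
    [0.0,0.158,0.001,-0.002,1.6,0,0],
    [0.0,0.158,0.001,-0.002,1.6,0,0],
    [0.0,0.12,0.001,-0.002,1.6,0,0],
    [0.0,0.06,0.001,-0.002,1.6,0,0],
    [0.0,0.02,0.001,-0.002,1.6,0,0],
    [0.0,0.02,0.001,-0.002,1.6,0,0]
  ]
}}

```text
clock: 31.37
tcp_pos: [0.4978, 0.1556, 0.1469]
ee_rot: [0.708, -0.045, -0.703, -0.047]
wrist_force: [0.9, 0.6, -2.0]
opening: 0.029
```

```bash
python3 p.py
```

```text
shot 39 [-0.6   0.71  0.35  1.98 -0.47  0.52 -1.62]
pin 0.96 [0.4527 0.163  0.141 ]
pin_root 0.98 [0.4536 0.1585 0.1559]
pin_button 0.67 [0.4928 0.1336 0.1625]
pin_button 0.17 [ 0.6293  0.1165 -0.0079]Traceback (most recent call last):
  File "p.py", line 8, in <module>
    t=P[m]; print("handle top",len(t),cv2.minAreaRect((t[:,:2]*1000).astype(np.float32)),t[:,2].max())
                                                                                         ~~~~~~~~~~^^
    return umr_maximum(a, axis, None, out, keepdims, initial, where)
ValueError: zero-size array to reduction operation maximum which has no identity
```

>>> {"name": "step_arm", "arguments": {
  "targets": [
    [0,0,0.003,0.07,-100,0,0],
    [0,0,0.003,0.07,-100,0,0],
    [0,0,0.003,0.07,-100,0,0],
    [0,0,0.003,0.07,-100,0,0],
    [0,0,0.003,0.07,-100,0,0],
    [0,0,0.003,0.07,-100,0,0],
    [0,0,0.003,0.07,-100,0,0],
    [0,0,0.003,0.07,-100,0,0],
    [0,0,0.003,0.07,-100,0,0],
    [0,0,0.003,0.07,-100,0,0],
    [0,0,0.003,0.07,-100,0,0],
    [0,0,0.003,0.07,-100,0,0],
    [0,0,0.003,0.07,-100,0,0],
    [0,0,0.003,0.07,-100,0,0],
    [0,0,0.003,0.07,-100,0,0],
    [0,0,0.003,0.07,-100,0,0],
    [0,0,0.003,0.07,-100,0,0],
    [0,0,0.003,0.07,-100,0,0]
  ]
}}

```text
clock: 33.12
tcp_pos: [0.4255, 0.1612, 0.1409]
ee_rot: [0.489, 0.51, -0.49, 0.51]
wrist_force: [0.1, -0.1, -1.1]
opening: 0.0292
```

>>> {"name": "step_arm", "arguments": {
  "targets": [
    [0,0,0,0,-91.7,0,0],
    [0,0,0,0,-91.7,0,0],
    [0,0,0,0,-91.7,0,0],
    [0,0,0,0,-91.7,0,0],
    [0,0,0,0,-91.7,0,0],
    [0,0,0,0,-91.7,0,0],
    [0,0,0,0,-91.7,0,0],
    [0,0,0,0,-91.7,0,0],
    [0,0,0,0,-91.7,0,0],
    [0,0,0,0,-91.7,0,0],
    [0,0,0,0,-91.7,0,0],
    [0,0,0,0,-91.7,0,0],
    [0,0,0,0,-91.7,0,0],
    [0,0,0,0,-91.7,0,0],
    [0,0,0,0,-91.7,0,0],
    [0,0,0,0,-91.7,0,0],
    [0,0,0,0,-91.7,0,0]
  ]
}}

```text
clock: 34.53
tcp_pos: [0.4258, 0.1613, 0.1413]
ee_rot: [-0.025, 0.707, 0.025, 0.707]
wrist_force: [0.2, 0.2, -1.4]
opening: 0.0291
```

```bash
cat > q.py <<'E'
from h import *
from sys import argv
im,s=shot("wrist"); cv2.imwrite("pics/q_%d.png"%im["shot"],im["frame"]); print("shot",im["shot"],s["qpos"].round(2))
for q in["pin_root","pin_nose","pin_button","lug_hole"]:
    for d in env.mark_of(q,im)[:2]:print(q,round(d["confidence"],2),world(d["point"],im,s).round(4))
P=cloud(im,s);np.save("Q.npy",P)
z=s["tcp_pos"][2]; c,sn=np.cos(np.radians(4.1)),np.sin(np.radians(4.1))
t=P[(P[...,2]>z-.01)&(P[...,2]<z+.05)&(P[...,0]>.3)&(P[...,0]<.6)&(P[...,1]>.08)&(P[...,1]<.26)]
X=t[:,0]*c+t[:,1]*sn; Y=-t[:,0]*sn+t[:,1]*c; x0=s["tcp_pos"][0]*c+s["tcp_pos"][1]*sn; y0=-s["tcp_pos"][0]*sn+s["tcp_pos"][1]*c
print("tcp X %.4f Y %.4f z %.4f"%(x0,y0,z))
for lo in np.arange(x0-.04,x0+.12,.008):
    k=(X>=lo)&(X<lo+.008)
    if k.sum()>3: print(" dX %.3f n %d dY %.4f..%.4f mid %.4f  dz %.4f..%.4f"%(lo-x0,k.sum(),Y[k].min()-y0,Y[k].max()-y0,(Y[k].min()+Y[k].max())/2-y0,t[k,2].min()-z,t[k,2].max()-z))
go(.427,.1617,.038,4.1)
E
python3 q.py
```

```text
shot 40 [-0.12  0.68 -0.54  2.14  0.73  0.51  0.42]
pin_root 0.97 [0.471  0.1657 0.1526]
pin_nose 0.66 [0.4719 0.1638 0.1528]
pin_button 0.65 [0.4219 0.1821 0.1556]
tcp X 0.4362 Y 0.1304 z 0.1413
 dX -0.032 n 2608 dY -0.0151..0.0149 mid -0.0001  dz -0.0031..0.0295
 dX -0.024 n 1336 dY -0.0157..0.0153 mid -0.0002  dz 0.0224..0.0297
 dX -0.016 n 4001 dY -0.0469..0.0468 mid -0.0000  dz 0.0032..0.0500
 dX -0.008 n 2978 dY -0.0368..0.0366 mid -0.0001  dz 0.0066..0.0500
 dX 0.000 n 1488 dY -0.0164..0.0163 mid -0.0000  dz 0.0245..0.0498
 dX 0.008 n 1156 dY -0.0165..0.0348 mid 0.0092  dz 0.0238..0.0498
 dX 0.016 n 1005 dY -0.0152..0.0155 mid 0.0001  dz 0.0231..0.0297
 dX 0.024 n 962 dY -0.0154..0.0156 mid 0.0001  dz 0.0211..0.0301
 dX 0.032 n 594 dY -0.0150..0.0150 mid 0.0000  dz 0.0235..0.0292
 dX 0.040 n 80 dY -0.0097..0.0095 mid -0.0001  dz 0.0233..0.0276
t 34.78 tcp [0.4258 0.1614 0.1413] F [ 0.4  0.  -0.2] op 0.0287 -> row [0.1033 0.0003 0.0012] [0.1 0.  0. ]
```

>>> {"name": "step_arm", "arguments": {
  "targets": [
    [0,0.06,0.0005,0,0,0,0],
    [0,0.1,0.0005,0,0,0,0],
    [0,0.1025,0.0005,0,0,0,0],
    [0,0.1025,0.0005,0,0,0,0],
    [0,0.1025,0.0005,0.005,0,0,0],
    [0,0.1025,0.0005,0.01,0,0,0],
    [0,0.1025,0.0005,0.015,0,0,0],
    [0,0.1025,0.0005,0.02,0,0,0],
    [0,0.1025,0.0005,0.025,0,0,0],
    [0,0.1025,0.0005,0.028,0,0,0],
    [0,0.1025,0.0005,0.028,0,0,0]
  ]
}}

```text
clock: 35.7
tcp_pos: [0.4551, 0.1638, 0.0392]
ee_rot: [-0.025, 0.706, 0.026, 0.707]
wrist_force: [0.3, -0.9, -1.5]
opening: 0.0292
```

```bash
python3 q.py|tail -12;python3 - <<'E'
from h import *
a=[env.get_image(n)["frame"] for n in["scene","side"]]
a=[cv2.resize(a[0][170:270,170:310],None,fx=2.8,fy=2.8,interpolation=2),cv2.resize(a[1][150:250,200:340],None,fx=2.8,fy=2.8,interpolation=2)]
cv2.imwrite("pics/ins.png",np.hstack(a))
E
```

```text
tcp X 0.4656 Y 0.1308 z 0.0392
 dX -0.032 n 2611 dY -0.0152..0.0149 mid -0.0001  dz -0.0032..0.0298
 dX -0.024 n 1337 dY -0.0157..0.0153 mid -0.0002  dz 0.0206..0.0296
 dX -0.016 n 4008 dY -0.0466..0.0464 mid -0.0001  dz 0.0031..0.0500
 dX -0.008 n 2990 dY -0.0370..0.0366 mid -0.0002  dz 0.0069..0.0500
 dX 0.000 n 1476 dY -0.0164..0.0163 mid -0.0001  dz 0.0247..0.0497
 dX 0.008 n 1164 dY -0.0166..0.0165 mid -0.0000  dz 0.0241..0.0493
 dX 0.016 n 1002 dY -0.0153..0.0151 mid -0.0001  dz 0.0219..0.0296
 dX 0.024 n 945 dY -0.0155..0.0155 mid 0.0000  dz 0.0207..0.0296
 dX 0.032 n 609 dY -0.0145..0.0149 mid 0.0002  dz 0.0238..0.0298
 dX 0.040 n 71 dY -0.0097..0.0095 mid -0.0001  dz 0.0234..0.0272
t 35.95 tcp [0.4533 0.1638 0.0388] F [ 0.5  0.9 -2.3] op 0.0295 -> row [ 0.0008 -0.0002 -0.0264] [ 0.1 -0.   0. ]
```

View pics/ins.png

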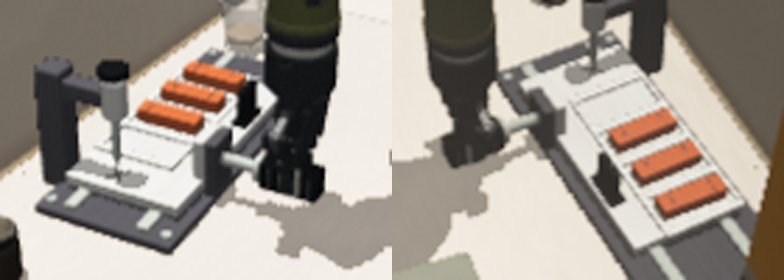

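>>> {"name": "step_arm", "arguments": {
  "targets": [
    [0,0,0,0.005,0,0,0],
    [0,0,0,0.01,0,0,0],
    [0,0,0,0.014,0,0,0],
    [0,0,0,0.018,0,0,0],
    [0,0,0,0.022,0,0,0],
    [0,0,0,0.026,0,0,0],
    [0,0,0,0.03,0,0,0],
    [0,0,0,0.034,0,0,0],
    [0,0,0,0.037,0,0,0],
    [0,0,0,0.037,0,0,0],
    [0,0,0,0.037,0,0,0]
  ]
}}

```text
clock: 36.97
tcp_pos: [0.4912, 0.1665, 0.0389]
ee_rot: [-0.026, 0.706, 0.026, 0.707]
wrist_force: [-3.0, -0.9, 3.2]
opening: 0.0292
```

```bash
python3 q.py|tail -4
```

```text
dX 0.072 n 111 dY -0.0891..0.0596 mid -0.0147  dz -0.0100..-0.0075
 dX 0.080 n 220 dY -0.0658..0.0661 mid 0.0002  dz -0.0099..-0.0078
 dX 0.088 n 222 dY -0.0699..0.0698 mid -0.0000  dz -0.0100..-0.0076
t 37.22 tcp [0.4911 0.1665 0.0389] F [-2.  -1.5  5.4] op 0.0294 -> row [ 0.0009 -0.0001 -0.0643] [0.1 0.  0. ]
```

>>> {"name": "step_arm", "arguments": {
  "targets": [
    [0,-0.0005,0,0.001,0,0,0],
    [0,-0.0005,0,0.002,0,0,0],
    [0,-0.0005,0,0.003,0,0,0],
    [0,-0.0005,0,0.004,0,0,0],
    [0,-0.0005,0,0.004,0,0,0]
  ]
}}

```text
clock: 37.63
tcp_pos: [0.4946, 0.1669, 0.0392]
ee_rot: [-0.026, 0.707, 0.026, 0.707]
wrist_force: [-2.0, -0.9, 1.9]
opening: 0.0291
```

>>> {"name": "step_arm", "arguments": {
  "targets": [
    [0,0,0,0.001,0,0,0],
    [0,0,0,0.002,0,0,0],
    [0,0,0,0.003,0,0,0],
    [0,0,0,0.003,0,0,0]
  ]
}}

```text
clock: 37.97
tcp_pos: [0.4946, 0.1668, 0.0392]
ee_rot: [-0.027, 0.708, 0.026, 0.705]
wrist_force: [-9.6, -1.3, 6.6]
opening: 0.0292
```

```bash
python3 q.py|grep -v dX; python3 -c "
from h import *
P=np.load('Q.npy');c,s=np.cos(np.radians(4.1)),np.sin(np.radians(4.1));X=P[...,0]*c+P[...,1]*s;Y=P[...,1]*c-P[...,0]*s
for lo,hi in [(.03,.047),(.052,.068),(.07,.083)]:
  k=(abs(Y-.1308)<.012)&(P[...,2]>lo)&(P[...,2]<hi)&(X<.6)&(X>.52); print(lo,k.sum(),X[k].min() if k.any() else '',X[k].max() if k.any() else '')
"
```

```text
shot 45 [-0.16  0.91 -0.43  1.99  0.88  0.44  0.38]
pin_root 0.82 [0.54   0.1679 0.0499]
pin_button 0.6 [0.4896 0.1854 0.0525]
tcp X 0.5053 Y 0.1310 z 0.0392
t 38.22 tcp [0.4946 0.1668 0.0392] F [-9.5 -0.8  6.8] op 0.0294 -> row [ 0.0015 -0.0001 -0.0678] [ 0.2 -0.3  0.1]
0.03 0  
0.052 2195 0.520031515331532 0.5475702522755433
0.07 0
```

>>> {"name": "step_arm", "arguments": {
  "targets": [
    [0.05,0,0,-0.001,0,0,0],
    [0.06,0,0,-0.001,0,0,0],
    [0.06,0,0,-0.001,0,0,0],
    [0.06,0,0,-0.001,0,0,0],
    [0.06,0,0,-0.001,0,0,0],
    [0.06,-0.03,0,-0.001,0,0,0],
    [0.06,-0.1,0,-0.001,0,0,0],
    [0.06,-0.1,0,-0.001,0,0,0],
    [0.06,-0.16,0,-0.02,0,0,0],
    [0.06,-0.16,0,-0.02,0,0,0],
    [0.06,-0.16,0,-0.02,0,0,0]
  ]
}}

```text
clock: 39.13
tcp_pos: [0.4789, 0.1671, 0.2036]
ee_rot: [-0.025, 0.704, 0.027, 0.709]
wrist_force: [-0.4, 0.6, 0.1]
opening: 0.0599
```

```bash
python3 l.py wrist side scene; python3 - <<'E'
from h import *
im,s=shot("wrist")
for q in["pin_root","pin_button","pin","lug_hole"]:
    for d in env.mark_of(q,im)[:1]:print(q,round(d["confidence"],2),world(d["point"],im,s).round(4))
f=[im["frame"]]+[cv2.resize(env.get_image("scene")["frame"][150:278,130:300],(512,384))]
cv2.imwrite("pics/lock.png",cv2.resize(np.hstack(f),(800,300)))
E
```

```text
shot 46
wrist tab_top 0.8 [0.5764 0.0533 0.0762]
wrist lug_hole 0.73 [0.5418 0.1749 0.0552]
wrist mark 0.57 [0.6397 0.226  0.0295]
wrist pin_button 0.89 [0.4883 0.187  0.0454]
wrist pin_root 0.71 [0.5399 0.1711 0.0494]
wrist plunger_top 0.6 [0.6456 0.1653 0.0316]
wrist stylus_tip 0.63 [ 0.6573 -0.0017  0.0277]
 X 0.5505 n 274 Y 0.1090..0.1529 mid 0.1309
 X 0.5535 n 141 Y 0.1091..0.1529 mid 0.1310
 X 0.5565 n 127 Y 0.1091..0.1521 mid 0.1306
 X 0.5595 n 120 Y 0.1090..0.1522 mid 0.1306
 X 0.5625 n 43 Y 0.1090..0.1523 mid 0.1306
 X 0.5655 n 226 Y 0.1095..0.1533 mid 0.1314
 X 0.5685 n 132 Y 0.1097..0.1533 mid 0.1315
 X 0.5715 n 131 Y 0.1097..0.1534 mid 0.1315
 X 0.5745 n 126 Y 0.1096..0.1534 mid 0.1315
 X 0.5775 n 35 Y 0.1096..0.1525 mid 0.1311
shot 47
side tab_top 0.83 [0.5733 0.0491 0.0716]
side lug_hole 0.76 [0.5371 0.1673 0.0502]
side mark 0.64 [0.6444 0.2358 0.0312]
side pin_button 0.59 [0.4953 0.1883 0.0468]
side pin_root 0.89 [0.5434 0.1722 0.0499]
side plunger_top 0.53 [0.6297 0.1164 0.0035]
side stylus_tip 0.63 [0.6371 0.2331 0.0443]
 X 0.5478 n 10 Y 0.1077..0.1532 mid 0.1304
 X 
[... 676 characters left out ...]
.2337 0.0418]
 X 0.5494 n 19 Y 0.1125..0.1544 mid 0.1335
 X 0.5524 n 6 Y 0.1292..0.1531 mid 0.1411
 X 0.5554 n 9 Y 0.1102..0.1509 mid 0.1305
 X 0.5584 n 10 Y 0.1244..0.1547 mid 0.1395
 X 0.5614 n 5 Y 0.1133..0.1513 mid 0.1323
 X 0.5644 n 13 Y 0.1059..0.1509 mid 0.1284
 X 0.5674 n 8 Y 0.1147..0.1547 mid 0.1347
 X 0.5704 n 12 Y 0.1089..0.1561 mid 0.1325
 X 0.5734 n 10 Y 0.1120..0.1558 mid 0.1339
 X 0.5764 n 6 Y 0.1103..0.1494 mid 0.1298
t 40.33 tcp [0.4777 0.1656 0.1993] F [0.3 0.2 0.4] op 0.0601 -> row [-0.0007 -0.0342  0.0198] [-179.8    0.     0. ]
pin_root 0.63 [0.5378 0.1698 0.0507]
pin_button 0.55 [0.4899 0.1897 0.0467]
pin 0.89 [0.5441 0.1706 0.0283]
lug_hole 0.81 [0.5443 0.1709 0.0545]
```

View pics/lock.png

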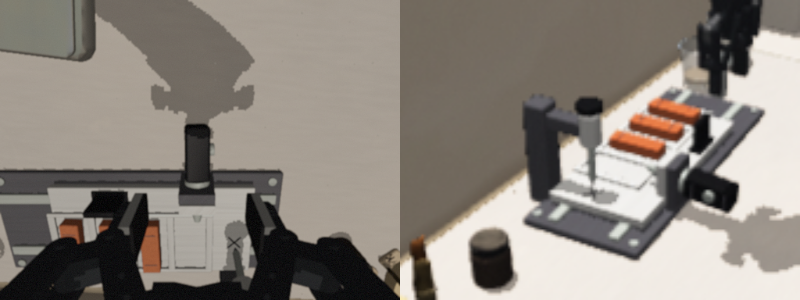

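```bash
python3 - <<'E'
from h import *
im,s=shot("wrist");P=cloud(im,s)
c,n=np.cos(np.radians(4.1)),np.sin(np.radians(4.1));X=P[...,0]*c+P[...,1]*n;Y=P[...,1]*c-P[...,0]*n;Z=P[...,2]
k=(Z>.03)&(Z<.08)&(X>.44)&(X<.549)&(abs(Y-.131)<.03)
for lo in np.arange(.465,.55,.005):
    q=k&(X>=lo)&(X<lo+.005)
    if q.sum()>3: print("X %.3f n %d Y %.4f..%.4f Z %.4f..%.4f"%(lo,q.sum(),Y[q].min(),Y[q].max(),Z[q].min(),Z[q].max()))
print(X[k].min(),np.percentile(X[k],1))
go(.6415,.2332,.2,4.1)
for nme in["scene","side"]:
    im,s=shot(nme);P=cloud(im,s);f=im["frame"]
    m=(P[...,2]>.160)&(P[...,2]<.175)&(abs(P[...,0]-.64)<.04)&(abs(P[...,1]-.233)<.04)
    print(nme,m.sum(),cv2.minEnclosingCircle((P[m][:,:2]*1000).astype(np.float32)),P[m].mean(0),np.median(P[m][:,2]))
E
```

```text
X 0.470 n 113 Y 0.1188..0.1451 Z 0.0433..0.0601
X 0.475 n 234 Y 0.1161..0.1460 Z 0.0307..0.0620
X 0.480 n 192 Y 0.1152..0.1471 Z 0.0385..0.0619
X 0.485 n 177 Y 0.1169..0.1461 Z 0.0554..0.0627
X 0.490 n 179 Y 0.1167..0.1463 Z 0.0524..0.0637
X 0.495 n 209 Y 0.1166..0.1522 Z 0.0453..0.0635
X 0.500 n 207 Y 0.1164..0.1523 Z 0.0495..0.0646
X 0.505 n 199 Y 0.1163..0.1523 Z 0.0472..0.0649
X 0.510 n 179 Y 0.1160..0.1506 Z 0.0442..0.0660
X 0.515 n 171 Y 0.1159..0.1465 Z 0.0424..0.0657
X 0.520 n 170 Y 0.1158..0.1466 Z 0.0408..0.0660
X 0.525 n 178 Y 0.1156..0.1478 Z 0.0388..0.0667
X 0.530 n 166 Y 0.1162..0.1467 Z 0.0538..0.0675
X 0.535 n 142 Y 0.1175..0.1468 Z 0.0617..0.0672
X 0.540 n 112 Y 0.1158..0.1452 Z 0.0488..0.0667
X 0.545 n 96 Y 0.1158..0.1464 Z 0.0507..0.0667
0.47371444708084814 0.4739403677901008
t 40.68 tcp [0.4776 0.1657 0.1993] F [-0.4 -0.  -0. ] op 0.0599 -> row [-0.0007  0.0554  0.1684] [ 0.1  0.  -0. ]
scene 73 ((640.9379272460938, 233.8595428466797), 19.203556060791016) [0.63797703 0.23668734 0.16593655] 0.166513170587919
side 76 ((640.2413940429688, 233.5738983154297), 20.16615104675293) [0.63728017 0.23130738 0.16548512] 0.1655823514645274
```

>>> {"name": "step_arm", "arguments": {
  "targets": [
    [0,0,0.0562,0.1675,0,0,0],
    [0,0,0.0562,0.1675,0,0,0],
    [0,0,0.0562,0.1675,0,0,0],
    [0,0,0.0562,0.1675,0,0,0],
    [0,0,0.0562,0.1675,0,0,0],
    [0,0,0.0562,0.1675,0,0,0],
    [0,0,0.0562,0.1675,0,0,0],
    [0,0,0.0562,0.1675,0,0,0],
    [0,0.02,0.0562,0.1675,0,0,0],
    [0,0.028,0.0562,0.1675,0,0,0],
    [0,0.032,0.0562,0.1675,0,0,0],
    [0,0.035,0.0562,0.1675,0,0,0],
    [0,0.038,0.0562,0.1675,0,0,0],
    [0,0.041,0.0562,0.1675,0,0,0],
    [0,0.041,0.0562,0.1675,0,0,0],
    [0,0.041,0.0562,0.1675,0,0,0]
  ]
}}

```text
clock: 42.12
tcp_pos: [0.6404, 0.2337, 0.1587]
ee_rot: [-0.026, 0.707, 0.026, 0.707]
wrist_force: [-2.1, -1.7, 3.5]
opening: -0.0
```

Contact with the spring (3.5 N). Press to the stop.

>>> {"name": "step_arm", "arguments": {
  "targets": [
    [0,0.002,0,0,0,0,0],
    [0,0.004,0,0,0,0,0],
    [0,0.005,0,0,0,0,0],
    [0,0.006,0,0,0,0,0],
    [0,0.006,0,0,0,0,0],
    [0,0.006,0,0,0,0,0]
  ]
}}

```text
clock: 42.62
tcp_pos: [0.6408, 0.234, 0.1545]
ee_rot: [-0.026, 0.706, 0.026, 0.707]
wrist_force: [-5.1, -3.7, 15.1]
opening: 0.0002
```

>>> {"name": "step_arm", "arguments": {
  "targets": [
    [0,0.001,0,0,0,0,0],
    [0,0.001,0,0,0,0,0],
    [0,-0.005,0,0,0,0,0],
    [0,-0.012,0,0,0,0,0],
    [0,-0.03,0,0,0,0,0],
    [0,-0.09,0,0,0,0,0],
    [0,-0.09,0,0,0,0,0],
    [0,-0.09,-0.05,-0.15,0,0,0],
    [0,-0.09,-0.1,-0.15,0,0,0],
    [0,-0.09,-0.15,-0.15,0,0,0],
    [0,-0.09,-0.2,-0.15,0,0,0],
    [0,-0.09,-0.25,-0.15,0,0,0],
    [0,-0.09,-0.25,-0.15,0,0,0]
  ]
}}

```text
clock: 43.7
tcp_pos: [0.5204, 0.0319, 0.2425]
ee_rot: [-0.026, 0.706, 0.027, 0.707]
wrist_force: [0.9, 0.1, -0.2]
opening: -0.0002
```

```bash
python3 b.py side scene wrist; python3 - <<'E'
from h import *
for nme in["scene","side"]:
    im,s=shot(nme);P=cloud(im,s)
    m=(P[...,2]>.150)&(P[...,2]<.175)&(abs(P[...,0]-.64)<.025)&(abs(P[...,1]-.233)<.025)
    print(nme,"knob z",np.percentile(P[m][:,2],[50,90]))
    for q in["pin_root","pin_button","mark","stylus_tip","jar","cup","tab_top"]:
        for d in env.mark_of(q,im)[:1]:print(q,round(d["confidence"],2),world(d["point"],im,s).round(4))
    cv2.imwrite("pics/f_%s.png"%nme,im["frame"])
a=cv2.imread("pics/f_scene.png")[140:280,120:320];b=cv2.imread("pics/f_side.png")[110:270,200:370]
cv2.imwrite("pics/f.png",np.hstack([cv2.resize(a,(400,280)),cv2.resize(b,(298,280))]))
E
```

```text
side [278 189  23  13 148] ztop 0.051 c [646.2 110. ] size [80.1 25.8] long-axis deg from x 7.9
side [286 200  24  14 165] ztop 0.051 c [650.8  54.1] size [77.5 24.3] long-axis deg from x 5.7
side [295 212  25  14 185] ztop 0.051 c [653.4  -1.1] size [79.6 26.9] long-axis deg from x 2.4
scene [409 104  13   7  51] ztop 0.068 c [  334.7 -1499.7] size [81.4 17.7] long-axis deg from x 55.3
scene [228 192  29  18 287] ztop 0.050 c [650.1  31.7] size [77.  82.8] long-axis deg from x 92.9
scene [219 206  24  12 157] ztop 0.050 c [646.4 116.5] size [75.  23.1] long-axis deg from x 5.6
scene [230 352  17  32 123] ztop 0.011 c [318.  586.1] size [ 7.  81.2] long-axis deg from x 99.5
wrist [218 241  20  38 268] ztop 0.049 c [637.8   0.6] size [45.8 22.1] long-axis deg from x 1.2
wrist [266 243  18  19 188] ztop 0.049 c [622.7  55.1] size [22.4 19.7] long-axis deg from x 4.9
wrist [ 308  242   24   60 1092] ztop 0.049 c [647.3 110.7] size [77.3 24.6] long-axis deg from x 4.5
56 [[-0.0006 -0.3199  0.9474 -0.1425]
 [ 1.     -0.0006  0.0004  0.    ]
 [ 0.0004  0.9474  0.3199 -0.0822]
 [ 0.      0.      0.      1.    ]]
scene knob z [0.16562675 0.16793469]
pin_root 0.64 [0.5333 0.1673 0.0502]
pin_button 0.77 [0.4946 0.1859 0.0485]
mark 0.93 [0.6403 0.2373 0.0333]
stylus_tip 0.52 [0.6432 0.2306 0.0427]
jar 0.88 [0.6593 0.409  0.0035]
cup 0.63 [ 7.051e-01 -1.683e-01 -7.000e-04]
tab_top 0.67 [0.5791 0.0512 0.0729]
side knob z [0.15050093 0.15050093]
pin_root 0.64 [0.5399 0.171  0.053 ]
pin_button 0.64 [0.4955 0.1866 0.0461]
mark 0.88 [0.6423 0.233  0.0327]
stylus_tip 0.7 [0.6536 0.1149 0.0284]
jar 0.23 [0.6425 0.2337 0.0275]
tab_top 0.8 [0.5768 0.0481 0.0713]
```

View pics/f.png

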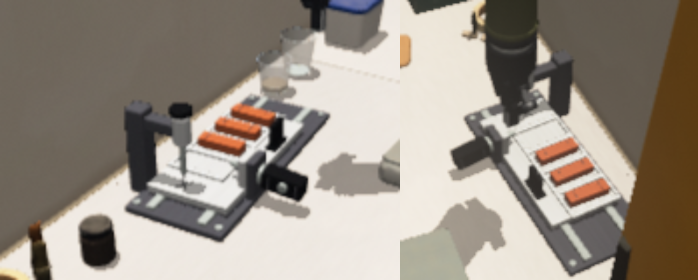

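```bash
python3 -c "
from h import *
print(env.close_job())"
```

```text
the job is handed in; nothing more can be done
None
```

I finished the job and handed it in at about 44 s of the 208 s allowed. Only three bars showed in the pictures. They lie flat in the three right-hand bays, and the leftmost bay is empty.

After the bars were in, I slid the carriage until its lug lined up with the stand's lug. I pushed the pin home with its button held in, then let go. Last, I pressed the plunger to its stop and let it rise.

**Last checks:**
- **Bars:** all three are at bay height (top about 49 mm) and moved with the carriage without shifting in their bays.
- **Carriage:** the two lugs agree to within about 0.7 mm by depth. The trained networks' readings of the mark and stylus were noisier and put them 0 to 7 mm apart along the travel in the last pictures. I went by the lug edges.
- **Pin:** the flange met the lug at about 10 N, and the button came back out by about 6 mm. The handle's rear end is about 1.5 mm short of fully home, which is within the 2 mm play given for a locked pin. The pin droops slightly in its holes. I did not do a pull test.
- **Plunger:** it stopped firmly at 15 N, about 12 mm down. The scene camera then showed the knob back at 166–168 mm. The side camera could not confirm this because the arm was in its way.
- **Jar and cup:** the scene camera places both within about 3 mm of where they started, and I never went near them.

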